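Lay out a tissue-bath station on a physiology bench

TASK

Lay out the tissue-bath station: set the round metal stand in the circle on the round pad first, and then the white bath cup upright on top of the stand, centred. Also put the square headstage on the square pad and the long three-tap manifold on the long pad, each in the middle of its drawn outline and lined up with it. Set things down rather than dropping them, do not tip the bath over, and leave the vial, the brass weight and the amber jar where they are.

Things in the scene. Friction and masses are not known exactly. Their poses are not given: they have to be found in the camera images.
- stand_center (a point): Stand: plain solid aluminium disc, 60 mm diameter, 26 mm high, a thin dark circle drawn on its flat top; loose, about 0.2 kg. This point is its centre, 13 mm above its underside; z is up along its axis, yaw has no meaning.
- bath_center (a point): Bath: open white plastic cup, straight round wall, outside diameter 44 mm, 50 mm high, wall 3 mm, with a flat bottom and a steel band at its foot; loose, about 0.12 kg. This point is on its axis half-way up, 25 mm above its underside; z points up out of the mouth, yaw has no meaning. On the stand its underside is on the stand's flat top.
- headstage_center (a point): Headstage: square white box 40 x 40 mm, 26 mm high, with brass pins and a dark chip square on top; loose, about 0.09 kg. This point is its centre, 13 mm above its underside; x and y are square to its sides. Any of its four quarter turns is equally right.
- manifold_center (a point): Manifold: long white plastic bar 26 x 100 mm, 24 mm high, with three small dark steel taps in a row on top (at the centre and 34 mm either side along its length; they rise 11 mm above the bar, to 35 mm over its underside, and are up to 18 mm wide across the bar); loose, about 0.09 kg. This point is the centre of the bar, 12 mm above its underside; y runs along its length, x across it. Either way round is right.
- round_pad_top (a point): Round pad: fixed black disc, 84 mm diameter, 8 mm high, on the table, with a thin white circle of about 65 mm drawn on it. This point is the centre of its flat top, 8 mm above the table; z is up.
- square_pad_top (a point): Square pad: fixed black square 68 x 68 mm, 8 mm high, with a thin white square outline of 45 mm. This point is the centre of its flat top, 8 mm above the table; x and y run square to its sides.
- long_pad_top (a point): Long pad: fixed black rectangle 54 x 130 mm, 8 mm high, with a thin white outline of 31 x 105 mm. This point is the centre of its flat top, 8 mm above the table; y runs along its length, x across it.
- vial_center (a point): Bystander: small closed vial with a black cap, 34 mm diameter, 65 mm high, loose; this point is its centre, half-way up. Leave it standing where it is.
- weight_center (a point): Bystander: brass weight with a small knob, 34 mm diameter, 48 mm high, loose; this point is on its axis half-way up. Leave it where it is.
- jar_center (a point): Bystander: open amber glass jar, 48 mm diameter, 55 mm high, loose; this point is on its axis half-way up. Leave it where it is.
Not all that is in view belongs to the job. What is shaped like the part that bears manifold_center but turquoise is not meant. There is more than one size of the part that bears stand_center; the job needs the smaller.

How it is judged:
On the way, in this order (a step that is already met when the one before it is completed fails the run):
1. the stand rests, released, in the circle on the round pad (horizontal distance between stand_center and round_pad_top below 0.012 m and z of stand_center in the frame of round_pad_top between 0.008 and 0.018 m and angle between stand_center's own z axis and vertical below 0.1 rad and linear speed of stand below 0.02 m/s and angular speed of stand below 0.3 rad/s and contact force between stand and the fingers below 0.05 N), for 0.2 s.
2. then the bath rests, released, upright and centred on the stand (horizontal distance between bath_center and stand_center below 0.008 m and z of bath_center in the frame of stand_center between 0.033 and 0.043 m and angle between bath_center's own z axis and vertical below 0.1 rad and linear speed of bath below 0.02 m/s and angular speed of bath below 0.3 rad/s and contact force between bath and the fingers below 0.05 N), for 0.2 s.
At the end, for the whole second after the job is handed in: Stand within 12 mm of the round pad's centre, bath upright within 8 mm of the stand's centre, headstage and manifold within 10 mm of their pads' centres and 0.2 rad of their outlines (headstage any quarter turn, manifold either way), all upright, let go and still (all of step 1 and all of step 2 and horizontal distance between headstage_center and square_pad_top below 0.01 m and z of headstage_center in the frame of square_pad_top between 0.008 and 0.018 m and angle between each of headstage_center, manifold_center's own z axis and vertical below 0.1 rad and (angle between the x axis of headstage_center and the x axis of square_pad_top, either way round below 0.2 rad or angle between the x axis of headstage_center and the y axis of square_pad_top, either way round below 0.2 rad) and linear speed of each of headstage, manifold below 0.02 m/s and angular speed of each of headstage, manifold below 0.3 rad/s and contact force between each of headstage, manifold and the fingers below 0.05 N and horizontal distance between manifold_center and long_pad_top below 0.01 m and z of manifold_center in the frame of long_pad_top between 0.007 and 0.017 m and angle between the y axis of manifold_center and the y axis of long_pad_top, either way round below 0.2 rad); the robot touches nothing.
It fails at once if a bystander (vial, weight or jar) was moved more than 20 mm or tipped (distance of any of vial_center, weight_center, jar_center from where it was at the start of the episode above 0.02 m or angle between any of vial_center, weight_center, jar_center's own z axis and vertical above 0.4 rad).
It fails at once if the bath was tipped over (angle between bath_center's own z axis and vertical above 0.7 rad).
It fails at once if a thing was dropped (falling free at over 0.7 m/s, a fall of about 25 mm) ((linear speed of stand above 0.7 m/s and contact force between stand and the fingers below 0.01 N) or (linear speed of bath above 0.7 m/s and contact force between bath and the fingers below 0.01 N) or (linear speed of headstage above 0.7 m/s and contact force between headstage and the fingers below 0.01 N) or (linear speed of manifold above 0.7 m/s and contact force between manifold and the fingers below 0.01 N)).
It also fails if it takes over 102 s, if anything falls off the work surface, if the arm or the gripper's body presses on something with over 40 N, if the wrist force passes 120 N, or if a joint passes its speed limit or range.

ROBOT

A 6-joint arm with a two-finger parallel gripper is mounted at the origin on the work surface. World frame = base frame: x ahead of the robot, y to its left, z up, the work surface at z = 0. Lengths are in m, angles in rad, forces in N, time in s.
With the tool pointing down it reaches from about 0.425 to 0.95 m from the base axis. Payload 3.5 kg.
Tool frame: the origin (TCP) lies on the centre line of the jaws, within the pads' length; the fingertips stand 22 mm ahead of it and the grasp point (between the pads) lies 3 mm ahead of it (ctrl.nose_length is the distance from the TCP to the fingertips, in m); z points along the fingers, y is the direction in which the jaws open and shut (so a half turn about z gives the same grasp; the last joint's range is limited). The gripper opens to 85 mm and grips with 20 to 120 N. Pads are 22 mm wide; open, the fingers measure 114 mm over their backs; the gripper's body (76 mm by 85 mm) begins 54 mm behind the grasp point. The pads swing forward as they close: fully open they stand 13 mm farther back than shut.
Start: joints at [1.088, 0.286, 1.577, -0, 1.279, -0.15], TCP at [0.22, 0.638, 0.253] pointing down, gripper open.
Joint ranges: [-2.77, 2.77], [-0.9, 2.22], [0.21, 2.48], [-1.53, 4.67], [0.24, 2.81], [-2.84, 2.84]. Speed limits (rad/s): [2.79, 2.79, 3.14, 3.14, 3.14, 3.14].

INTERFACE

Orientations are given as a 3x3 rotation matrix whose columns are the frame's x, y, z axes.
In Python, from cell import ctrl gives the robot as it stands.
- The arm moves only by the shell command python3 -m crank 'ROWS' [FORCE]. ROWS is JSON, a list of rows, each a list of 5 numbers: the finger opening in cm, from 0 to 8.54, then the shift along the tool's x, y, z in cm, then the turn about the tool's z in rad. A call has 1 to 8 rows; each row is the pose to reach, as a shift and turn from the pose measured when the call began, along the tool's axes at that moment; what a row does not reach only later rows make up. A row lasts 1/12 s, in which the tool goes at most 41.7 mm and 7.16 degrees, less where a joint would pass 70% of its speed; a pose out of reach is approached as far as the arm can. A call with a gripper value outside its range is refused whole. The fingers move at their own pace and stop on an object; FORCE is the grip in N (left out, the last holds). Time passes only in rows, so rows that repeat a pose let the fingers close. It gives the time, the measured TCP pose, the force and the opening at its end, in the units of the state.
- ctrl.get_obs(): the state, without advancing time (a new reading comes with each control period).
- ctrl.grab_frame(name): name is "scene" or "top" or "wrist"; returns (picture, depth): 400x640x3 uint8, red, green, blue; 400x640 float32, m along the optical axis (not along the pixel's ray), 0 where there is no reading.
- ctrl.camera_info(name): a dict with "intrinsics" (3x3 intrinsics, pixels), "k1" (the pictures are not rectified: a ray, as slopes to the right and down, at radius r is drawn at 1 + k1 r^2 times it, then the intrinsics apply), "T" (4x4, takes a point from camera to world coordinates); the wrist camera has in their place "T_tool_cam" (4x4, takes a point from camera to tool coordinates, whose origin is the TCP and whose axes are the flange's). Camera axes: x right, y down, z forward; pixel columns grow to the right and rows downward; lengths in m; the calibration is good to about 2 mm. A picture is of the moment at which its call begins: read the wrist's pose just before it. camera_info takes no time and is no camera call.
- ctrl.job_done(): hands the job in, once; it reports no verdict.
The state is a dict: "time_s": time; "joints": joint angles; "joint_velocities": joint speeds; "effort": joint torques, N m; "position": TCP position; "tool_rot": TCP orientation; "contact_force": force on the tool from outside, world axes, zero at the start; "moment": the same for the moment, N m; "gripper_width": finger opening in m.
Only numpy, scipy, OpenCV 4.12 (cv2) and the standard library are available. Lean on these libraries where they do the work, as an engineer would, in place of code of your own. Each camera call takes 0.05 s, during which the arm holds its last target.

## Working session

There is one attempt and no reset: what is moved stays moved. The work goes in short steps, Python scripts to look and compute and a shell command to move; the robot and the scene stay as the last step left them, time stands still between calls to the robot, and variables do not carry over. Pictures are saved under pics/ and viewed, and the job is handed in when it is done.

```bash
ls; mkdir -p pics
python3 - <<'E'
from cell import ctrl
import cv2,numpy as np
print(ctrl.get_obs())
for n in ["scene","top","wrist"]:
    o=ctrl.get_obs()
    im,d=ctrl.grab_frame(n); cv2.imwrite(f"pics/{n}0.png",im[:,:,::-1]); np.savez(f"pics/{n}0.npz",im=im,d=d,pos=o["position"],rot=o["tool_rot"])
    print(n,ctrl.camera_info(n))
E
```

```text
pics
{'time_s': 0.0, 'joints': array([ 1.08801781e+00,  2.87175476e-01,  1.57818503e+00, -6.17472341e-06,
        1.27860255e+00, -1.50015266e-01]), 'joint_velocities': array([ 3.12169453e-05, -8.19699740e-04,  9.98597499e-04, -5.99545680e-04,
       -1.19152843e-03, -1.07843094e-03]), 'effort': array([-5.51758585e-04, -4.05978048e+01, -2.92626965e+01, -1.61618646e-04,
        5.73609781e-03, -1.59032169e-06]), 'position': array([0.22018953, 0.63743141, 0.25193623]), 'tool_rot': array([[-9.45143714e-01,  3.26652967e-01, -1.09520183e-03],
       [ 3.26654617e-01,  9.45141440e-01, -2.10222832e-03],
       [ 3.48421518e-04, -2.34466061e-03, -9.99997191e-01]]), 'contact_force': array([ 0.26608243, -0.41510801,  0.01377729]), 'moment': array([ 0.04424005, -0.01456373,  0.01843046]), 'gripper_width': 0.08556261981986567}
scene {'intrinsics': array([[516.47487727,   0.        , 319.28685003],
       [  0.        , 516.47487727, 200.68854975],
       [  0.        ,   0.        ,   1.        ]]), 'k1': -0.12854719472969253, 'T': array([[ 2.78085539e-01,  7.28450770e-01, -6.26121321e-01,
     
[... 591 characters left out ...]
,  0.08091705],
       [-0.01335239, -0.07765815, -0.99689063,  1.23184781],
       [ 0.        ,  0.        ,  0.        ,  1.        ]])}
wrist {'intrinsics': array([[300.54265755,   0.        , 318.40395402],
       [  0.        , 300.54265755, 195.05323994],
       [  0.        ,   0.        ,   1.        ]]), 'k1': -0.033150860006843474, 'T_tool_cam': array([[-7.65028194e-04, -9.45052016e-01, -3.26919106e-01,
         8.49179946e-02],
       [ 9.99999588e-01, -5.63189026e-04, -7.12056743e-04,
        -1.51442419e-03],
       [ 4.88813407e-04, -3.26919516e-01,  9.45052057e-01,
        -1.22192996e-01],
       [ 0.00000000e+00,  0.00000000e+00,  0.00000000e+00,
         1.00000000e+00]])}
```

View pics/scene0.png

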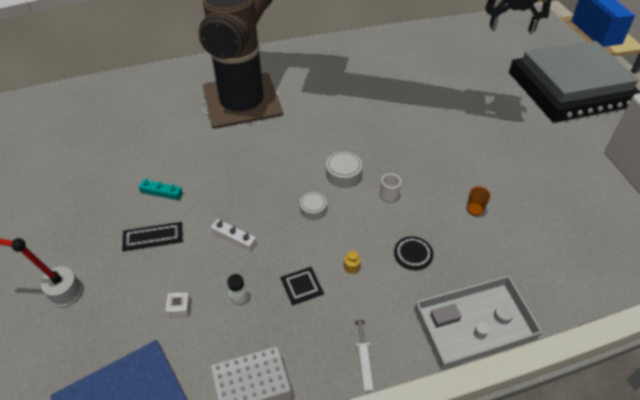

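View pics/top0.png

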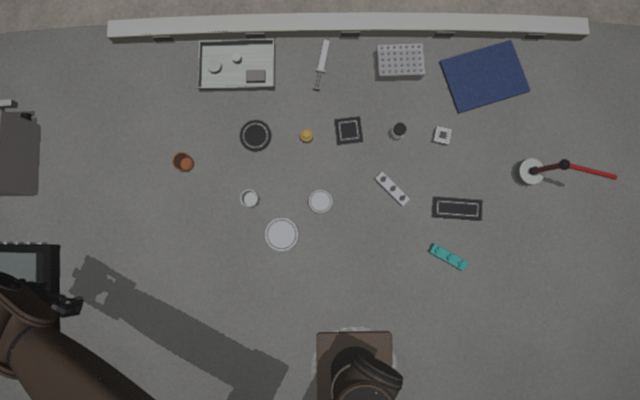

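View pics/wrist0.png

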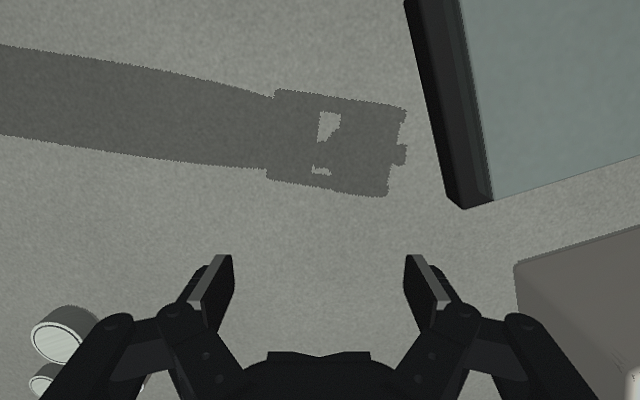

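```bash
cat > h.py <<'E'
from cell import ctrl
import cv2,numpy as np,sys
def ray(info,uv):
    K=info["intrinsics"];k=info["k1"]
    p=cv2.undistortPoints(np.array(uv,float).reshape(-1,1,2),K,np.array([k,0,0,0,0.]))[:,0]
    return np.c_[p,np.ones(len(p))]
def camT(n,f=None):
    i=ctrl.camera_info(n)
    if n!="wrist": return i["T"]
    T=np.eye(4);T[:3,:3]=f["rot"];T[:3,3]=f["pos"]
    return T@i["T_tool_cam"]
def onplane(n,uv,z,f=None):
    T=camT(n,f);r=ray(ctrl.camera_info(n),uv)@T[:3,:3].T;o=T[:3,3]
    return o+r*((z-o[2])/r[:,2])[:,None]
def cloud(n,f):
    v,u=np.mgrid[0:400,0:640];uv=np.c_[u.ravel(),v.ravel()]
    r=ray(ctrl.camera_info(n),uv)*f["d"].ravel()[:,None];T=camT(n,f)
    return (r@T[:3,:3].T+T[:3,3]).reshape(400,640,3)
def proj(n,P,f=None):
    T=np.linalg.inv(camT(n,f));i=ctrl.camera_info(n)
    P=np.atleast_2d(P)
    return cv2.projectPoints(P@T[:3,:3].T+T[:3,3],np.zeros(3),np.zeros(3),i["intrinsics"],np.array([i["k1"],0,0,0,0.]))[0][:,0]
def tri(obs):
    A=np.zeros((3,3));b=np.zeros(3);L=[]
    for n,uv,f in obs:
        T=camT(n,f);r=(ray(ctrl.camera_info(n),uv)@T[:3,:3].T)[0];r/=np.linalg.norm(r);M=np.eye(3)-np.outer(r,r);A+=M;b+=M@T[:3,3];L.append((M,T[:3,3]))
    p=np.linalg.solve(A,b);return p,[np.linalg.norm(M@(p-o)) for M,o in L]
def snap(n,name):
    o=ctrl.get_obs();im,d=ctrl.grab_frame(n)
    f=dict(im=im,d=d,pos=o["position"],rot=o["tool_rot"]);np.savez(f"pics/{name}.npz",**f)
    cv2.imwrite(f"pics/{name}.png",im[:,:,::-1]);return f
def load(name): return dict(np.load(f"pics/{name}.npz"))
def crop(f,name,x0,y0,x1,y1,s):
    cv2.imwrite(f"pics/{name}.png",cv2.resize(f["im"][y0:y1,x0:x1,::-1],None,fx=s,fy=s,interpolation=cv2.INTER_CUBIC))
E
python3 - <<'E'
from h import *
f=load("top0");crop(f,"top_c1",170,110,370,260,4)
crop(f,"top_c2",330,110,500,275,3.5)
s=load("scene0");crop(s,"sc_c1",280,130,510,300,3.4);crop(s,"sc_c2",110,160,340,330,3.4)
E
```

```text
(no output)
```

View pics/top_c1.png

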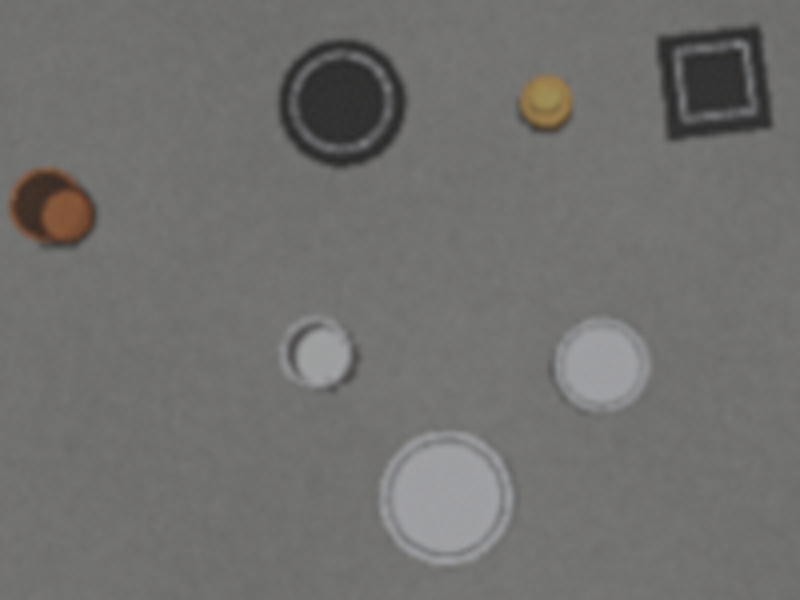

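View pics/top_c2.png

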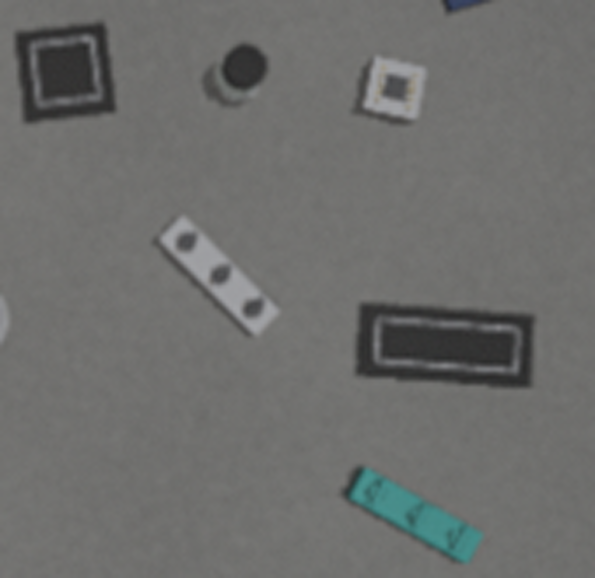

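View pics/sc_c1.png

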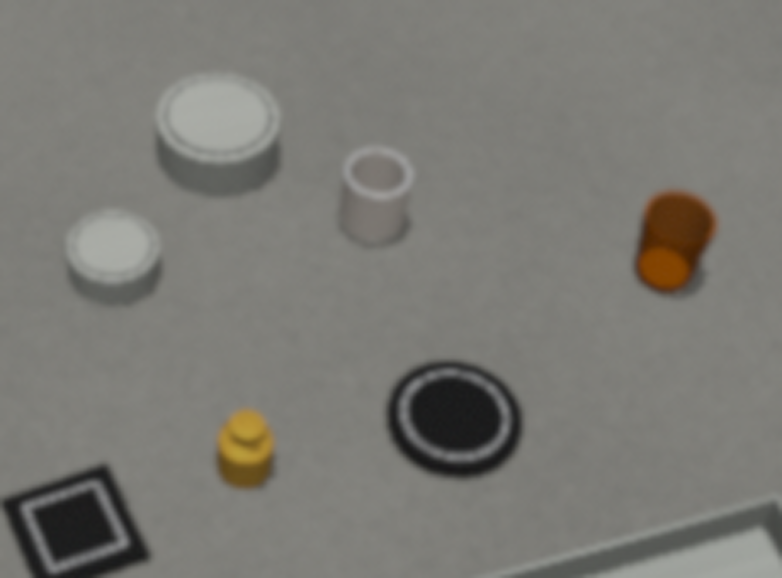

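View pics/sc_c2.png

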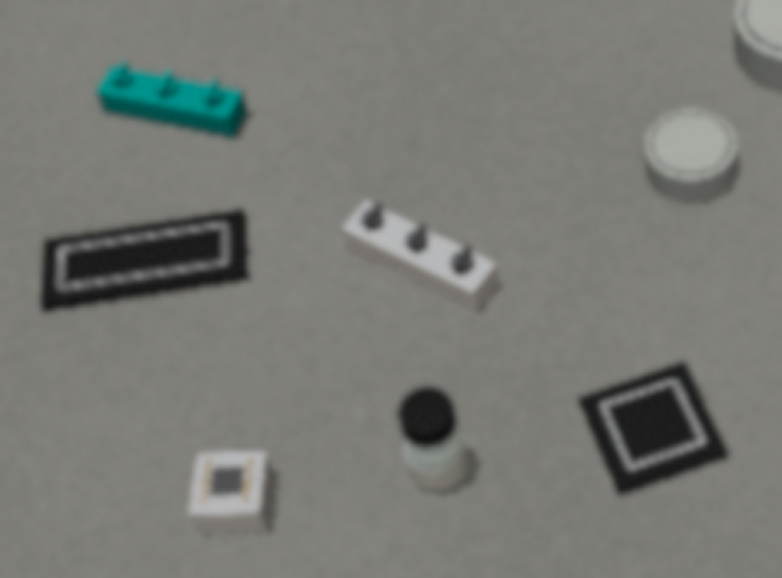

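```bash
cat > m1.py <<'E'
from h import *
c=lambda x0,y0,s,x,y:(x0+(x+.5)/s-.5,y0+(y+.5)/s-.5)
t1=lambda x,y:c(170,110,4,x,y);t2=lambda x,y:c(330,110,3.5,x,y);s1=lambda x,y:c(280,130,3.4,x,y);s2=lambda x,y:c(110,160,3.4,x,y)
ob=dict(stand=(t1(602,363),s1(113,246)),big=(t1(446,497),s1(219,117)),bathrim=(t1(316,351),s1(378,174)),rpad=(t1(342,102),s1(455,415)),spad=(t2(66,71),s2(653,427)),head=(t2(395,88),s2(228,480)),mani=(t2(219,275),s2(418,243)),lpad=(t2(446,345),s2(145,256)),weight=(t1(546,96),s1(249,425)),vial=(t2(245,66),s2(427,413)))
ft,fs=load("top0"),load("scene0");ct,cs=cloud("top",ft),cloud("scene",fs)
for k,(a,b) in ob.items():
    p,e=tri([("top",a,None),("scene",b,None)])
    dt=ct[round(a[1]),round(a[0])];ds=cs[round(b[1]),round(b[0])]
    print(k,p.round(4),np.round(e,4),"depth",dt.round(4),ds.round(4),"reach",np.hypot(*p[:2]).round(3))
E
python3 m1.py
```

```text
stand [0.4294 0.0826 0.0258] [0.0001 0.0001] depth [0.43   0.083  0.0321] [0.4304 0.0825 0.027 ] reach 0.437
big [0.346  0.1809 0.0351] [0. 0.] depth [0.3457 0.1811 0.0371] [0.3487 0.1798 0.0383] reach 0.39
bathrim [0.4371 0.2601 0.0488] [0.0004 0.0004] depth [0.4413 0.2657 0.0078] [0.4209 0.2687 0.0288] reach 0.509
rpad [0.6028 0.2503 0.0072] [0.0001 0.0001] depth [0.6023 0.25   0.0109] [0.6055 0.2477 0.0109] reach 0.653
spad [0.6139 0.0072 0.0045] [0.0003 0.0003] depth [0.6132 0.0083 0.0065] [0.6174 0.0073 0.0108] reach 0.614
head [ 0.595  -0.2339  0.0251] [0.0001 0.0001] depth [0.3495 0.0809 1.2318] [ 0.5966 -0.2331  0.0268] reach 0.639
mani [ 0.4584 -0.1006  0.024 ] [0.0002 0.0002] depth [ 0.4578 -0.098   0.0368] [ 0.4628 -0.1     0.0298] reach 0.469
lpad [ 0.4065 -0.2706  0.0061] [0.0001 0.0001] depth [ 0.4067 -0.2685  0.013 ] [ 0.4092 -0.2705  0.0094] reach 0.488
weight [0.5974 0.1168 0.0434] [0.0007 0.0007] depth [0.5952 0.1163 0.0483] [0.6006 0.1166 0.0468] reach 0.609
vial [ 0.6044 -0.1172  0.0601] [0.0002 0.0002] depth [ 0.6045 -0.1174  0.0656] [ 0.6055 -0.1174  0.0623] reach 0.616
```

```bash
cat > m2.py <<'E'
from m1 import *
print("---")
def corners(name,pts,z,F,cam):
    P=onplane(cam,[F(*p) for p in pts],z)[:,:2]
    n=len(P)
    for i in range(n):
        d=P[(i+1)%n]-P[i];print(name,i,"len %.4f ang %.2f"%(np.hypot(*d),np.degrees(np.arctan2(d[1],d[0]))),P[i].round(4))
    print(name,"mean",P.mean(0).round(4))
corners("spad",[(16,32),(104,24),(114,112),(25,122)],.008,t2,"top")
corners("spadS",[(580,401),(685,363),(727,456),(620,492)],.008,s2,"scene")
corners("lpad",[(360,304),(533,315),(531,386),(357,375)],.008,t2,"top")
corners("lpadS",[(44,240),(245,212),(248,276),(42,309)],.008,s2,"scene")
corners("head",[(375,57),(427,66),(416,119),(365,109)],.026,t2,"top")
corners("headS",[(196,453),(268,451),(266,517),(190,514)],.026,s2,"scene")
corners("mani",[(182,215),(280,313),(255,336),(155,238)],.024,t2,"top")
corners("maniS",[(363,200),(497,266),(480,292),(343,222)],.024,s2,"scene")
corners("taps",[(186,241),(254,308)],.03,t2,"top")
E
python3 m2.py | sed '1,/---/d'
```

```text
spad 0 len 0.0658 ang -85.28 [0.643  0.0438]
spad 1 len 0.0669 ang -174.81 [ 0.6484 -0.0218]
spad 2 len 0.0663 ang 95.90 [ 0.5818 -0.0279]
spad 3 len 0.0682 ang 4.77 [0.575  0.0381]
spad mean [0.6121 0.008 ]
spadS 0 len 0.0668 ang 97.36 [ 0.5872 -0.0295]
spadS 1 len 0.0682 ang 5.06 [0.5786 0.0367]
spadS 2 len 0.0649 ang -84.97 [0.6465 0.0427]
spadS 3 len 0.0655 ang -173.32 [ 0.6522 -0.0219]
spadS mean [0.6161 0.007 ]
lpad 0 len 0.1303 ang -94.23 [ 0.4374 -0.2067]
lpad 1 len 0.0526 ang 176.38 [ 0.4278 -0.3366]
lpad 2 len 0.1306 ang 85.64 [ 0.3753 -0.3333]
lpad 3 len 0.0523 ang -4.02 [ 0.3852 -0.2031]
lpad mean [ 0.4064 -0.2699]
lpadS 0 len 0.1298 ang 84.21 [ 0.377  -0.3333]
lpadS 1 len 0.0519 ang -4.32 [ 0.3901 -0.2042]
lpadS 2 len 0.1291 ang -94.37 [ 0.4419 -0.2081]
lpadS 3 len 0.0551 ang 176.40 [ 0.432  -0.3367]
lpadS mean [ 0.4103 -0.2706]
head 0 len 0.0392 ang -100.07 [ 0.6181 -0.2198]
head 1 len 0.0408 ang 166.01 [ 0.6112 -0.2584]
head 2 len 0.0384 ang 78.57 [ 0.5717 -0.2485]
head 3 len 0.0398 ang -12.94 [ 0.5793 -0.2109]
head mean [ 0.5951 -0.2344]
headS 0 len 0.0414 ang 76.50 [ 0.5732 -0.2496]
headS 1 len 0.0423 ang -8.82 [ 0.5828 -0.2094]
headS 2 len 0.0431 ang -107.63 [ 0.6246 -0.2159]
headS 3 len 0.0391 ang 169.20 [ 0.6116 -0.2569]
headS mean [ 0.5981 -0.2329]
mani 0 len 0.1003 ang -135.97 [ 0.5025 -0.0745]
mani 1 len 0.0248 ang 131.49 [ 0.4303 -0.1442]
mani 2 len 0.1012 ang 44.66 [ 0.4139 -0.1256]
mani 3 len 0.0260 ang -50.31 [ 0.4859 -0.0545]
mani mean [ 0.4581 -0.0997]
maniS 0 len 0.1029 ang 43.82 [ 0.4149 -0.1285]
maniS 1 len 0.0214 ang -40.34 [ 0.4891 -0.0573]
maniS 2 len 0.1052 ang -136.64 [ 0.5055 -0.0711]
maniS 3 len 0.0205 ang 133.41 [ 0.429  -0.1434]
maniS mean [ 0.4596 -0.1001]
taps 0 len 0.0687 ang -135.52 [ 0.4828 -0.0762]
taps 1 len 0.0687 ang 44.48 [ 0.4338 -0.1243]
taps mean [ 0.4583 -0.1002]
```

```bash
cat >> h.py <<'E'
def want(x,y,z,yaw_deg):
    """shift for TCP to reach x,y,z with tool y axis at yaw (mod 180)"""
    o=ctrl.get_obs();R=o["tool_rot"];p=o["position"]
    s=R.T@(np.array([x,y,z])-p)*100
    cur=np.degrees(np.arctan2(R[1,1],R[0,1]))
    d=(yaw_deg-cur+90)%180-90
    print("t %.2f pos"%o["time_s"],p.round(4),"yawY %.1f"%cur,"tilt %.3f"%np.degrees(np.arccos(-R[2,2])),"w %.4f"%o["gripper_width"],"F",o["contact_force"].round(2))
    print("shift cm",s.round(2),"turn rad %.3f"%np.radians(-d),"dist cm %.1f"%np.linalg.norm(s))
E
python3 -c "
from h import *
want(.4294,.0826,.2,20)"
```

```text
t 0.15 pos [0.2203 0.6376 0.2522] yawY 70.9 tilt 0.108 w 0.0853 F [-0.32  0.44 -0.6 ]
shift cm [-37.9  -45.61   5.3 ] turn rad 0.889 dist cm 59.5
```

```bash
python3 -m crank '[[8.5,-37.9,-45.6,5.3,0.89],[8.5,-37.9,-45.6,5.3,0.89],[8.5,-37.9,-45.6,5.3,0.89],[8.5,-37.9,-45.6,5.3,0.89],[8.5,-37.9,-45.6,5.3,0.89],[8.5,-37.9,-45.6,5.3,0.89],[8.5,-37.9,-45.6,5.3,0.89],[8.5,-37.9,-45.6,5.3,0.89]]'; python3 -c "
from h import *
want(.4294,.0826,.2,20)"
```

```text
time_s: 0.82
position: [0.3374, 0.3254, 0.2231]
tool_rot: [[-0.337, 0.941, -0.001], [0.941, 0.337, -0.002], [-0.001, -0.001, -1.0]]
contact_force: [1.1, -1.4, -0.2]
gripper_width: 0.085
t 0.82 pos [0.3374 0.3254 0.2231] yawY 19.7 tilt 0.111 w 0.0850 F [ 1.11 -1.43 -0.18]
shift cm [-25.95   0.47   2.34] turn rad -0.005 dist cm 26.1
```

```bash
python3 -m crank '[[8.5,-25.9,0.5,2.3,0],[8.5,-25.9,0.5,2.3,0],[8.5,-25.9,0.5,2.3,0],[8.5,-25.9,0.5,2.3,0],[8.5,-25.9,0.5,2.3,0],[8.5,-25.9,0.5,2.3,0],[8.5,-25.9,0.5,2.3,0],[8.5,-25.9,0.5,2.3,0]]'; python3 -c "
from h import *
want(.4294,.0826,.2,20); f=snap('wrist','w1')"
```

```text
time_s: 1.48
position: [0.43, 0.0805, 0.2]
tool_rot: [[-0.332, 0.943, -0.001], [0.943, 0.332, -0.002], [-0.002, -0.002, -1.0]]
contact_force: [0.1, -0.4, -0.4]
gripper_width: 0.0851
t 1.48 pos [0.43   0.0805 0.2   ] yawY 19.4 tilt 0.151 w 0.0851 F [ 0.14 -0.44 -0.39]
shift cm [0.22 0.01 0.  ] turn rad -0.010 dist cm 0.2
```

View pics/w1.png

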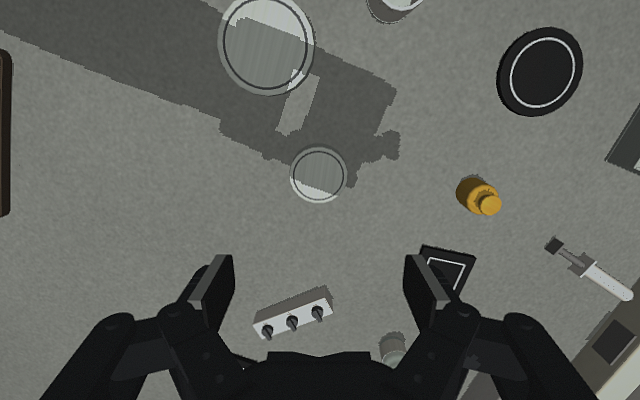

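Run:
```python
from h import *
f=load("w1")
for n,uv,z in [("stand",(319,174),.026),("rpad",(540,71),.008),("big",(266,45),.035),("mani",(292,322),.035)]:
    print(n,onplane("wrist",[uv],z,f).round(4))
c=lambda x0,y0,s,x,y:(x0+(x+.5)/s-.5,y0+(y+.5)/s-.5)
print(tri([("top",c(170,110,4,602,363),None),("wrist",(319,174),f),("scene",c(280,130,3.4,113,246),None)]))
print(tri([("top",c(170,110,4,342,102),None),("wrist",(540,71),f),("scene",c(280,130,3.4,455,415),None)]))
print(proj("wrist",[[.4294,.0826,.026],[.43,.0805,.025]],f))
crop(f,"w1c",230,120,430,220,4)
```

```text
stand [[0.4277 0.0832 0.026 ]]
rpad [[0.6001 0.2507 0.008 ]]
big [[0.3449 0.1796 0.035 ]]
mani [[ 0.4571 -0.0975  0.035 ]]
(array([0.42862627, 0.0827851 , 0.02484011]), [np.float64(0.000857736586138532), np.float64(0.0008092722833842172), np.float64(7.939217808404399e-05)])
(array([0.60225423, 0.25093692, 0.00574555]), [np.float64(0.0009626597349053837), np.float64(0.000819146292469485), np.float64(0.0002460616589453623)])
[[320.36927201 175.0547785 ]
 [320.23383348 176.84979698]]
```

View pics/w1c.png

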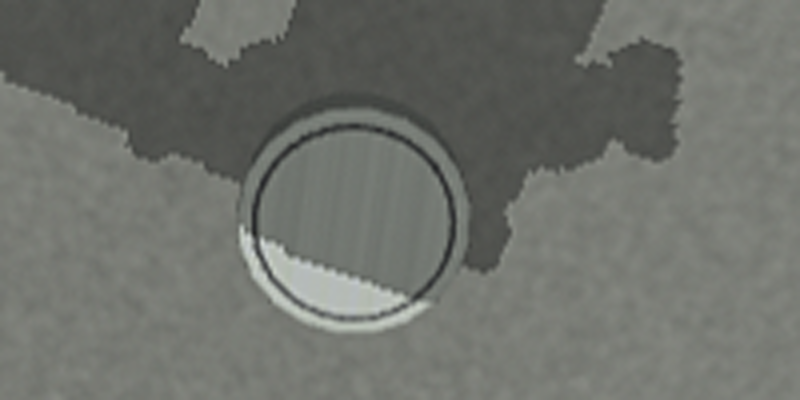

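Run:
```python
from h import *
print(ctrl.nose_length)
f=load("w1");P=cloud("wrist",f)
# finger tip depth in tool coords
Q=(P-f["pos"])@f["rot"]
for u,v in [(222,258),(228,265),(412,258),(407,265),(210,300)]: print(u,v,Q[v,u].round(4),f["d"][v,u])
want(.4287,.0827,.1,20)
```

```text
0.022
222 258 [ 0.0098 -0.0467  0.0006] 0.14016123
228 265 [ 0.0064 -0.044  -0.0001] 0.14063306
412 258 [0.0098 0.0423 0.0005] 0.14008112
407 265 [0.0056 0.0406 0.0012] 0.14208809
210 300 [ 0.0065 -0.0439 -0.0254] 0.11671036
t 1.53 pos [0.4295 0.082  0.2001] yawY 19.5 tilt 0.131 w 0.0851 F [ 0.82 -0.28  0.16]
shift cm [ 0.1  -0.03 10.01] turn rad -0.009 dist cm 10.0
```

```bash
python3 -m crank '[[8.5,0.1,0,5,0],[8.5,0.1,0,9,0],[8.5,0.1,0,13,0],[8.5,0.1,0,15.5,0],[8.5,0.1,0,17,0],[8.5,0.1,0,17.2,0],[8.5,0.1,0,17.2,0]]'; python3 -c "
from h import *
want(.4287,.0827,.02,20); f=snap('wrist','w2')
P=cloud('wrist',f);Q=(P-f['pos'])@f['rot']
for u,v in [(222,258),(228,265),(412,258),(407,265)]: print(u,v,Q[v,u].round(4))
"
```

```text
time_s: 2.12
position: [0.4277, 0.0839, 0.0273]
tool_rot: [[-0.336, 0.942, -0.005], [0.942, 0.336, -0.001], [0.001, -0.005, -1.0]]
contact_force: [0.3, -0.5, -0.2]
gripper_width: 0.0849
t 2.12 pos [0.4277 0.0839 0.0273] yawY 19.6 tilt 0.268 w 0.0849 F [ 0.25 -0.45 -0.18]
shift cm [-0.15  0.05  0.73] turn rad -0.007 dist cm 0.7
222 258 [ 0.0103 -0.0464 -0.0003]
228 265 [ 0.0058 -0.0444  0.001 ]
412 258 [ 0.0106  0.0419 -0.0008]
407 265 [0.0055 0.0406 0.0013]
```

View pics/w2.png

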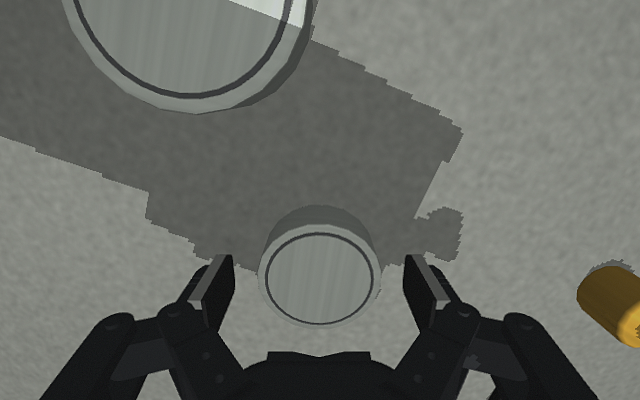

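Run:
```python
from h import *
f=load("w2")
print(onplane("wrist",[(319,279)],.026,f).round(4), onplane("wrist",[(319,278)],.028,f).round(4))
want(.4287,.0827,.020,20)
```

```text
[[0.4273 0.0815 0.026 ]] [[0.4267 0.0833 0.028 ]]
t 2.17 pos [0.4291 0.0836 0.0286] yawY 19.6 tilt 0.102 w 0.0852 F [-0.55  0.16  0.46]
shift cm [-0.07 -0.07  0.86] turn rad -0.007 dist cm 0.9
```

```bash
python3 -m crank '[[7,-0.1,-0.1,0.2,0],[6.5,-0.1,-0.1,0.4,0],[6.5,-0.1,-0.1,0.5,0],[6.5,-0.1,-0.1,0.6,0],[6.5,-0.1,-0.1,0.6,0]] ' 40; python3 -c "
from h import *
want(.4287,.0827,.02,20); f=snap('wrist','w3')
P=cloud('wrist',f);Q=(P-f['pos'])@f['rot']
for u in range(200,260,6): print(u,[Q[v,u].round(3).tolist() for v in (235,245,255,265)])
"
```

```text
time_s: 2.58
position: [0.4287, 0.0823, 0.023]
tool_rot: [[-0.335, 0.942, -0.0], [0.942, 0.335, -0.001], [-0.001, -0.001, -1.0]]
contact_force: [-0.2, -0.2, 0.1]
gripper_width: 0.0651
t 2.58 pos [0.4287 0.0823 0.023 ] yawY 19.6 tilt 0.077 w 0.0651 F [-0.2  -0.18  0.12]
shift cm [0.04 0.01 0.3 ] turn rad -0.007 dist cm 0.3
200 [[0.011, -0.065, 0.021], [0.006, -0.065, 0.021], [-0.001, -0.066, 0.021], [-0.007, -0.067, 0.021]]
206 [[0.011, -0.062, 0.023], [0.005, -0.062, 0.022], [-0.001, -0.063, 0.022], [-0.007, -0.064, 0.022]]
212 [[0.011, -0.058, 0.021], [0.005, -0.059, 0.022], [-0.001, -0.06, 0.021], [-0.007, -0.061, 0.022]]
218 [[0.011, -0.055, 0.022], [0.005, -0.056, 0.022], [-0.001, -0.057, 0.022], [-0.007, -0.057, 0.021]]
224 [[0.011, -0.052, 0.022], [0.005, -0.052, 0.021], [-0.001, -0.053, 0.022], [0.006, -0.046, 0.001]]
230 [[0.011, -0.048, 0.021], [0.005, -0.049, 0.022], [-0.001, -0.05, 0.022], [0.007, -0.043, -0.0]]
236 [[0.012, -0.045, 0.021], [0.005, -0.046, 0.022], [0.01, -0.04, 0.002], [0.011, -0.038, -0.007]]
242 [[0.012, -0.042, 0.021], [0.006, -0.042, 0.021], [0.011, -0.038, 0.002], [0.01, -0.036, -0.006]]
248 [[0.011, -0.039, 0.021], [0.006, -0.039, 0.021], [0.01, -0.035, 0.002], [0.007, -0.034, -0.001]]
254 [[0.011, -0.036, 0.022], [0.005, -0.036, 0.022], [0.005, -0.034, 0.011], [0.001, -0.034, 0.009]]
```

View pics/w3.png

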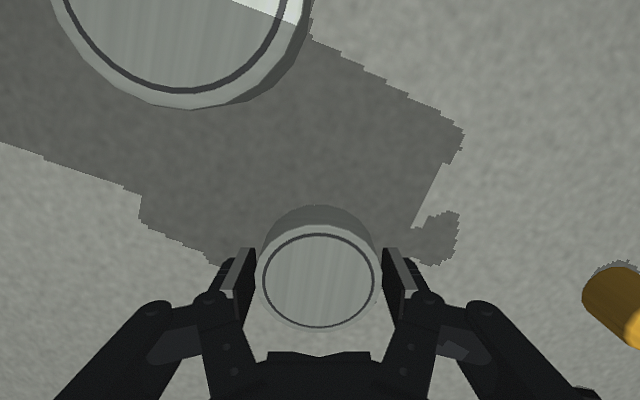

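```bash
python3 -m crank '[[6.5,0,0,0.3,0],[6.5,0,0,0.5,0],[6.5,0,0,0.5,0],[5.5,0,0,0.5,0],[5.5,0,0,0.5,0],[5.5,0,0,0.5,0],[5.5,0,0,0.5,0]]' 40
```

```text
time_s: 3.22
position: [0.4287, 0.0823, 0.0179]
tool_rot: [[-0.335, 0.942, -0.001], [0.942, 0.335, -0.001], [-0.001, -0.001, -1.0]]
contact_force: [0.7, -0.2, -0.8]
gripper_width: 0.0588
```

```bash
python3 -m crank '[[5.5,0,0,-3,0],[5.5,0,0,-6,0],[5.5,0,0,-9,0],[5.5,0,0,-10,0],[5.5,0,0,-10,0]]'; python3 -c "
from h import *
want(.6025,.2505,.12,20)"
```

```text
time_s: 3.63
position: [0.4307, 0.0824, 0.1205]
tool_rot: [[-0.335, 0.942, 0.006], [0.942, 0.335, -0.002], [-0.004, 0.005, -1.0]]
contact_force: [-0.3, -0.6, -2.7]
gripper_width: 0.0591
t 3.63 pos [0.4307 0.0824 0.1205] yawY 19.6 tilt 0.357 w 0.0591 F [-0.34 -0.59 -2.75]
shift cm [10.08 21.82  0.12] turn rad -0.007 dist cm 24.0
```

```bash
python3 -m crank '[[5.5,1.5,3.2,0,0],[5.5,3,6.4,0,0],[5.5,4.5,9.7,0,0],[5.5,6,13,0,0],[5.5,7.5,16.3,0,0],[5.5,8.8,19.2,0,0],[5.5,9.7,21,0,0],[5.5,10.1,21.8,0,0]]';  python3 -m crank '[[5.5,0,0,0,0]]'; python3 -c "
from h import *
f=snap('wrist','w4')
want(.6025,.2505,.06,20)"
```

```text
time_s: 4.3
position: [0.6024, 0.2521, 0.1176]
tool_rot: [[-0.337, 0.942, 0.003], [0.942, 0.337, -0.002], [-0.003, 0.002, -1.0]]
contact_force: [-0.7, -0.3, -2.7]
gripper_width: 0.0588
time_s: 4.38
position: [0.6023, 0.2528, 0.1152]
tool_rot: [[-0.338, 0.941, 0.0], [0.941, 0.338, -0.003], [-0.003, -0.001, -1.0]]
contact_force: [-0.5, -0.2, -1.7]
gripper_width: 0.0589
t 4.43 pos [0.6009 0.2521 0.1141] yawY 19.7 tilt 0.244 w 0.0584 F [-1.14 -1.03 -3.1 ]
shift cm [-0.19  0.12  5.41] turn rad -0.005 dist cm 5.4
```

View pics/w4.png

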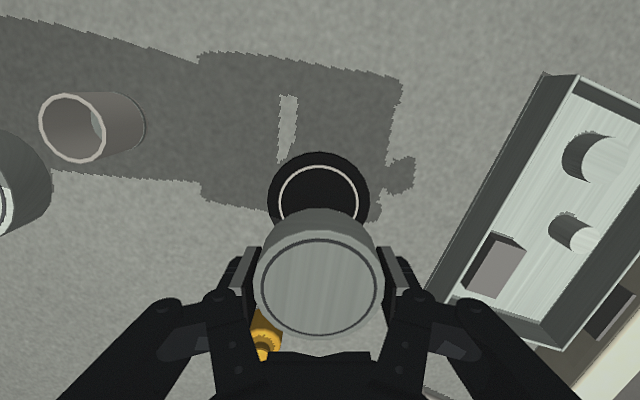

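Run:
```python
from h import *
f=load("w4")
th=np.linspace(0,2*np.pi,9)[:-1]
for c in [(.6025,.2505),(.601,.2515)]:
    P=np.c_[c[0]+.042*np.cos(th),c[1]+.042*np.sin(th),0*th+.008]; print(proj("wrist",P,f).round(0).tolist())
# extremes
print(onplane("wrist",[(267,201),(371,201),(318,152),(278,200),(359,200),(318,164)],.008,f).round(4))
print("stand",onplane("wrist",[(319,287)],f["pos"][2]+.008,f).round(4))
```

```text
[[367.0, 218.0], [367.0, 181.0], [338.0, 154.0], [296.0, 156.0], [270.0, 186.0], [274.0, 222.0], [303.0, 245.0], [341.0, 244.0]]
[[366.0, 216.0], [366.0, 179.0], [337.0, 152.0], [295.0, 154.0], [269.0, 184.0], [273.0, 221.0], [302.0, 244.0], [339.0, 242.0]]
[[0.5618 0.237  0.008 ]
 [0.6416 0.2655 0.008 ]
 [0.5874 0.2888 0.008 ]
 [0.57   0.2408 0.008 ]
 [0.632  0.263  0.008 ]
 [0.5906 0.2799 0.008 ]]
stand [[0.6011 0.2525 0.1232]]
```

```bash
python3 -c "
from h import *
want(.602,.2503,.031,20)"
```

```text
t 4.43 pos [0.6009 0.2521 0.1141] yawY 19.7 tilt 0.244 w 0.0584 F [-1.14 -1.03 -3.1 ]
shift cm [-0.19  0.07  8.31] turn rad -0.005 dist cm 8.3
```

```bash
python3 -m crank '[[5.5,-0.2,0.1,2,0],[5.5,-0.2,0.1,4,0],[5.5,-0.2,0.1,6,0],[5.5,-0.2,0.1,7.4,0],[5.5,-0.2,0.1,8,0],[5.5,-0.2,0.1,8,0],[5.5,-0.2,0.1,8,0]]'; python3 -c "
from h import *
want(.602,.2503,.026,20)"
```

```text
time_s: 5.02
position: [0.6022, 0.2499, 0.0342]
tool_rot: [[-0.337, 0.942, -0.003], [0.942, 0.337, -0.004], [-0.002, -0.004, -1.0]]
contact_force: [0.3, -0.3, -2.8]
gripper_width: 0.0587
t 5.02 pos [0.6022 0.2499 0.0342] yawY 19.7 tilt 0.259 w 0.0587 F [ 0.3  -0.32 -2.76]
shift cm [ 0.04 -0.    0.82] turn rad -0.005 dist cm 0.8
```

```bash
python3 -m crank '[[5.5,0,0,0.3,0],[5.5,0,0,0.5,0],[5.5,0,0,0.7,0],[5.5,0,0,0.8,0],[5.5,0,0,0.8,0],[5.5,0,0,0.8,0]]'
```

```text
time_s: 5.52
position: [0.6022, 0.2499, 0.0263]
tool_rot: [[-0.337, 0.941, -0.003], [0.941, 0.337, -0.004], [-0.002, -0.004, -1.0]]
contact_force: [-0.5, 0.2, -2.4]
gripper_width: 0.059
```

```bash
python3 -m crank '[[5.5,0,0,0.07,0],[5.5,0,0,0.12,0],[5.5,0,0,0.12,0]]'
```

```text
time_s: 5.77
position: [0.6024, 0.25, 0.026]
tool_rot: [[-0.337, 0.941, -0.003], [0.941, 0.337, -0.004], [-0.002, -0.004, -1.0]]
contact_force: [-2.5, -0.8, 2.1]
gripper_width: 0.059
```

Contact. Release slowly, then rise.

```bash
python3 -m crank '[[6.3,0,0,0,0],[6.8,0,0,0,0],[7.5,0,0,0,0],[8.5,0,0,0,0],[8.5,0,0,-1,0],[8.5,0,0,-4,0],[8.5,0,0,-8,0],[8.5,0,0,-11,0]]'; python3 -c "
from h import *
f=snap('wrist','w5')
want(.437,.260,.14,20)"
```

```text
time_s: 6.43
position: [0.6031, 0.2506, 0.1388]
tool_rot: [[-0.337, 0.941, -0.001], [0.941, 0.337, -0.003], [-0.003, -0.002, -1.0]]
contact_force: [1.0, 0.1, 1.0]
gripper_width: 0.0853
t 6.48 pos [0.6071 0.2517 0.1469] yawY 19.7 tilt 0.639 w 0.0855 F [1.5  0.42 4.34]
shift cm [  6.52 -15.74   0.5 ] turn rad -0.005 dist cm 17.0
```

View pics/w5.png

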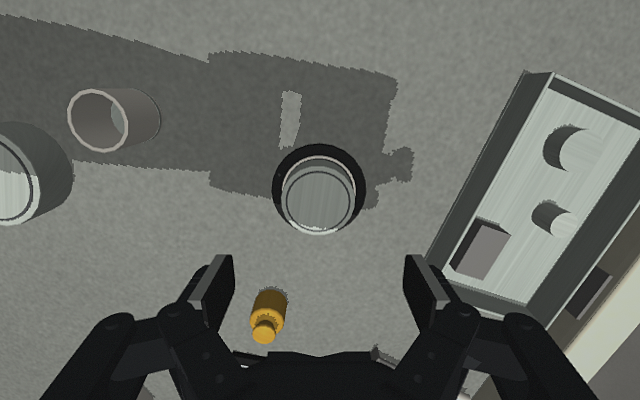

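```bash
python3 -m crank '[[8.5,1.6,-3.9,0,0],[8.5,3.2,-7.8,0,0],[8.5,4.9,-11.8,0,0],[8.5,6,-14.5,0,0],[8.5,6.5,-15.7,0,0],[8.5,6.5,-15.7,0,0],[8.5,6.5,-15.7,0,0]]'; python3 -c "
from h import *
f=snap('wrist','w6')
want(.437,.260,.04,20)"
```

```text
time_s: 7.07
position: [0.4375, 0.2602, 0.1458]
tool_rot: [[-0.338, 0.941, 0.013], [0.941, 0.338, 0.0], [-0.004, 0.013, -1.0]]
contact_force: [1.1, 0.3, 0.1]
gripper_width: 0.085
t 7.12 pos [0.4384 0.2601 0.1459] yawY 19.7 tilt 0.780 w 0.0848 F [ 0.38 -0.57  0.46]
shift cm [ 0.08 -0.28 10.59] turn rad -0.005 dist cm 10.6
```

View pics/w6.png

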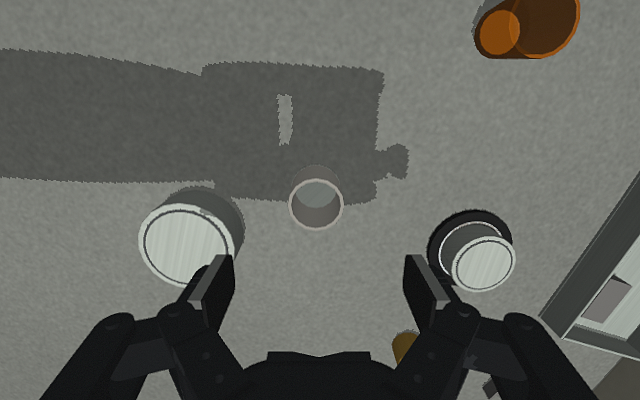

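Run:
```python
from h import *
f=load("w6")
crop(f,"w6c",270,150,370,240,7)
print(onplane("wrist",[(316,204)],.05,f).round(4))
print(onplane("wrist",[(482.5,263),(470,246)],.034,f).round(4))
```

```text
[[0.4354 0.2598 0.05  ]]
[[0.6003 0.2501 0.034 ]
 [0.5804 0.2618 0.034 ]]
```

View pics/w6c.png

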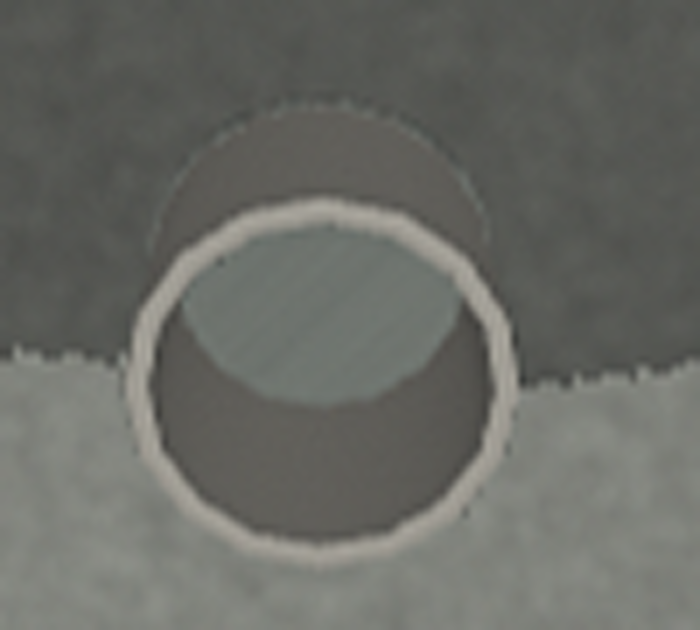

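```bash
python3 -c "
from h import *
want(.4363,.260,.034,20)"; python3 -m crank '[[8.5,0,-0.2,3,0],[8.5,0,-0.2,6,0],[8.5,0,-0.2,8.5,0],[8.5,0,-0.2,10,0],[8.5,0,-0.2,10.8,0],[8.5,0,-0.2,11.2,0],[8.5,0,-0.2,11.2,0],[8.5,0,-0.2,11.2,0]]'; python3 -c "
from h import *
f=snap('wrist','w7')
want(.4363,.260,.034,20)"
```

```text
t 7.12 pos [0.4384 0.2601 0.1459] yawY 19.7 tilt 0.780 w 0.0848 F [ 0.38 -0.57  0.46]
shift cm [ 0.1  -0.35 11.19] turn rad -0.005 dist cm 11.2
time_s: 7.78
position: [0.4394, 0.2598, 0.0349]
tool_rot: [[-0.337, 0.941, 0.015], [0.941, 0.337, 0.001], [-0.004, 0.015, -1.0]]
contact_force: [0.8, 0.6, 0.5]
gripper_width: 0.0848
t 7.83 pos [0.4395 0.2599 0.0352] yawY 19.7 tilt 0.928 w 0.0853 F [0.57 0.8  1.08]
shift cm [ 0.12 -0.3   0.12] turn rad -0.005 dist cm 0.3
```

View pics/w7.png

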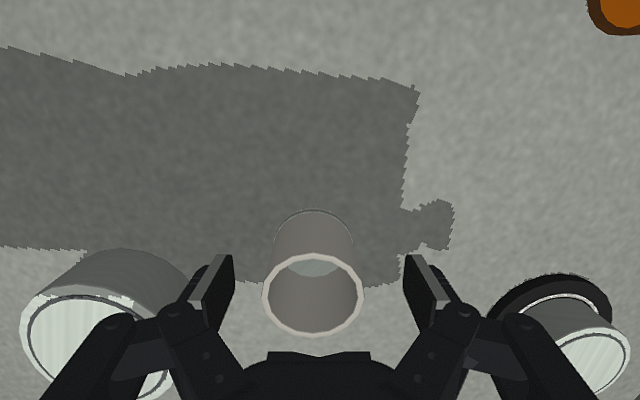

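```bash
python3 -m crank '[[7,0.1,-0.3,0.1,0],[5.5,0.1,-0.3,0.1,0],[5.5,0.1,-0.3,0.1,0],[5,0.1,-0.3,0.1,0],[4,0.1,-0.3,0.1,0],[4,0.1,-0.3,0.1,0],[4,0.1,-0.3,0.1,0],[4,0.1,-0.3,0.1,0]]' 30; python3 -c "
from h import *
want(.4363,.260,.034,20)"
```

```text
time_s: 8.5
position: [0.4365, 0.2599, 0.0349]
tool_rot: [[-0.337, 0.941, 0.016], [0.941, 0.337, 0.001], [-0.004, 0.015, -1.0]]
contact_force: [-1.8, -0.9, 5.7]
gripper_width: 0.0433
t 8.50 pos [0.4365 0.2599 0.0349] yawY 19.7 tilt 0.913 w 0.0433 F [-1.81 -0.9   5.73]
shift cm [ 0.01 -0.01  0.08] turn rad -0.005 dist cm 0.1
```

```bash
python3 -m crank '[[4,0,0,-1,0],[4,0,0,-3,0],[4,0,0,-6,0],[4,0,0,-9,0],[4,0,0,-11,0],[4,0,0,-11.5,0],[4,0,0,-11.5,0],[4,0,0,-11.5,0]]'; python3 -c "
from h import *
f=snap('wrist','w8')
want(.602,.250,.15,20)"
```

```text
time_s: 9.17
position: [0.434, 0.2595, 0.1489]
tool_rot: [[-0.337, 0.941, 0.015], [0.941, 0.337, 0.001], [-0.004, 0.014, -1.0]]
contact_force: [-0.1, 0.5, -2.0]
gripper_width: 0.0436
t 9.22 pos [0.4334 0.2593 0.148 ] yawY 19.7 tilt 0.736 w 0.0436 F [-1.28  0.09 -2.06]
shift cm [-6.57 15.55  0.02] turn rad -0.005 dist cm 16.9
```

View pics/w8.png

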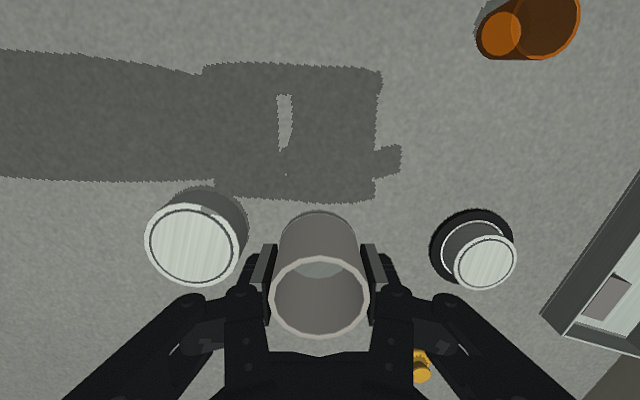

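```bash
python3 -m crank '[[4,-0.8,1.9,0,0],[4,-2.1,5,0,0],[4,-3.4,8,0,0],[4,-4.7,11,0,0],[4,-5.8,13.6,0,0],[4,-6.4,15,0,0],[4,-6.6,15.5,0,0],[4,-6.6,15.5,0,0]]'; python3 -c "
from h import *
f=snap('wrist','w9')
want(.602,.250,.09,20)"
```

```text
time_s: 9.88
position: [0.6015, 0.2489, 0.1475]
tool_rot: [[-0.336, 0.942, 0.009], [0.942, 0.336, -0.001], [-0.004, 0.008, -1.0]]
contact_force: [0.1, -0.1, -1.4]
gripper_width: 0.0435
t 9.93 pos [0.6004 0.2491 0.1477] yawY 19.7 tilt 0.489 w 0.0434 F [-0.87 -0.03 -0.69]
shift cm [0.05 0.13 5.77] turn rad -0.005 dist cm 5.8
```

View pics/w9.png

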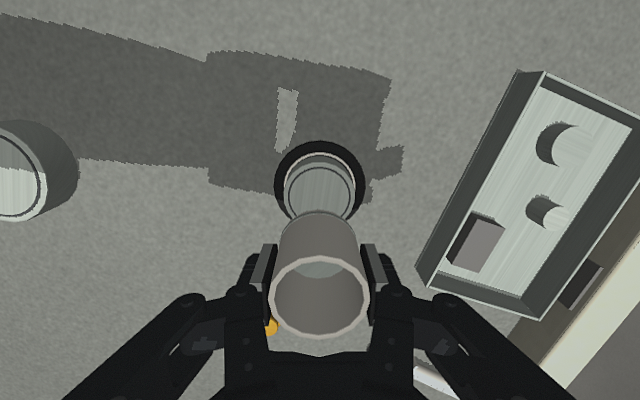

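Run:
```python
from h import *
f=load("w9")
crop(f,"w9c",260,130,380,230,6)
th=np.radians(np.arange(0,360,30))
R=f["rot"]
for c in [(.602,.250)]:
  for r,z in [(.030,.034),(.026,.034)]:
    P=np.c_[c[0]+r*np.cos(th),c[1]+r*np.sin(th),0*th+z]; q=proj("wrist",P,f); print(((q-[260,130]+.5)*6).round(0).tolist())
```

```text
[[565.0, 464.0], [578.0, 360.0], [533.0, 261.0], [440.0, 197.0], [324.0, 188.0], [220.0, 237.0], [157.0, 328.0], [152.0, 434.0], [203.0, 527.0], [293.0, 583.0], [401.0, 590.0], [500.0, 548.0]]
[[539.0, 455.0], [550.0, 365.0], [510.0, 280.0], [429.0, 225.0], [329.0, 217.0], [239.0, 259.0], [185.0, 338.0], [180.0, 429.0], [224.0, 510.0], [303.0, 559.0], [396.0, 566.0], [482.0, 528.0]]
```

View pics/w9c.png

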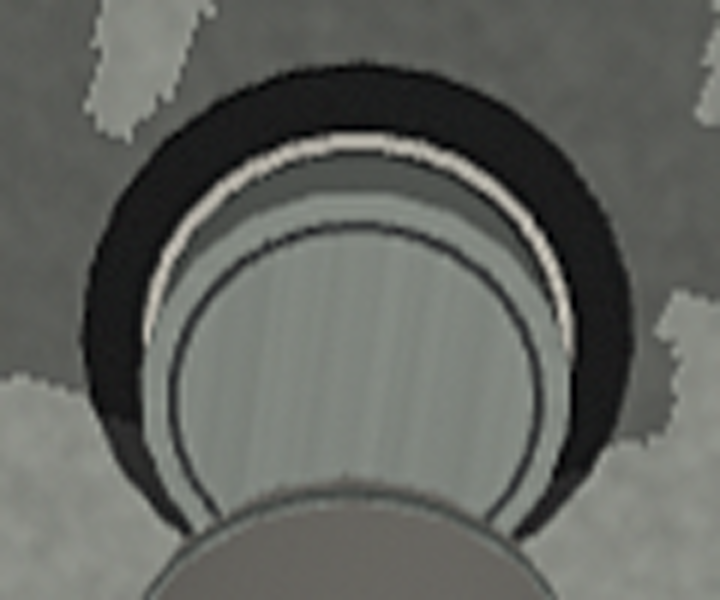

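Run:
```python
from h import *
f=load("w9")
p=onplane("wrist",[(320,297)],f["pos"][2]+.0151,f); print(p.round(4),f["pos"],((p-f["pos"])@f["rot"]).round(4))
want(.6012,.2498,.08,20)
```

```text
[[0.6005 0.2487 0.1626]] [0.60145093 0.24885152 0.14750565] [[ 0.0001 -0.0008 -0.0151]]
t 9.93 pos [0.6004 0.2491 0.1477] yawY 19.7 tilt 0.489 w 0.0434 F [-0.87 -0.03 -0.69]
shift cm [0.06 0.04 6.77] turn rad -0.005 dist cm 6.8
```

```bash
python3 -m crank '[[4,0.05,0.1,1.5,0],[4,0.05,0.1,3,0],[4,0.05,0.1,4.8,0],[4,0.05,0.1,6,0],[4,0.05,0.1,6.6,0],[4,0.05,0.1,7,0],[4,0.05,0.1,7,0],[4,0.05,0.1,7,0]]'; python3 -c "
from h import *
f=snap('wrist','w10')
want(.6017,.250,.069,20)"
```

```text
time_s: 10.6
position: [0.602, 0.2501, 0.0781]
tool_rot: [[-0.337, 0.941, 0.009], [0.941, 0.337, -0.0], [-0.004, 0.008, -1.0]]
contact_force: [0.3, 0.8, -0.8]
gripper_width: 0.0436
t 10.65 pos [0.6024 0.2501 0.0787] yawY 19.7 tilt 0.586 w 0.0430 F [-0.52 -0.97 -0.69]
shift cm [ 0.02 -0.08  0.97] turn rad -0.005 dist cm 1.0
```

View pics/w10.png

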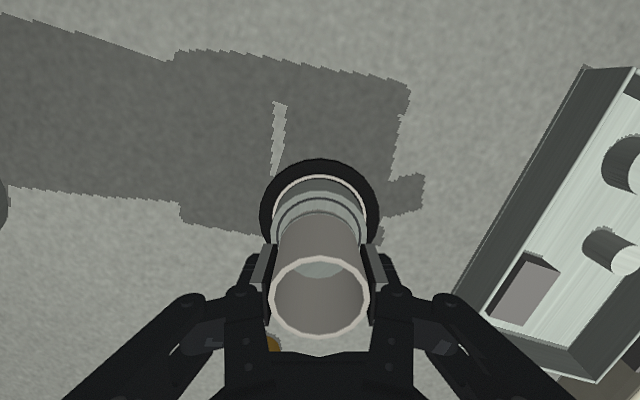

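Aligned (bath axis u≈320, stand ring ≈319). Lower.

```bash
python3 -m crank '[[4,0,-0.05,0.4,0],[4,0,-0.05,0.7,0],[4,0,-0.05,0.85,0],[4,0,-0.05,0.95,0],[4,0,-0.05,0.95,0],[4,0,-0.05,0.95,0]]'
```

```text
time_s: 11.15
position: [0.6021, 0.2499, 0.0692]
tool_rot: [[-0.337, 0.941, 0.01], [0.941, 0.337, -0.0], [-0.004, 0.01, -1.0]]
contact_force: [-0.2, -1.1, -2.3]
gripper_width: 0.0432
```

```bash
python3 -m crank '[[4,0,0,0.06,0],[4,0,0,0.1,0],[4,0,0,0.1,0]]'
```

```text
time_s: 11.4
position: [0.6022, 0.25, 0.0689]
tool_rot: [[-0.337, 0.941, 0.01], [0.941, 0.337, -0.0], [-0.004, 0.01, -1.0]]
contact_force: [-2.0, -0.1, 3.6]
gripper_width: 0.0434
```

```bash
python3 -m crank '[[4.6,0,0,0,0],[4.9,0,0,0,0],[5.5,0,0,0,0],[7,0,0,0,0],[8.5,0,0,0,0],[8.5,0,0,0,0]]'; python3 -c "
from h import *
f=snap('wrist','w11');want(.6017,.250,.18,20)"
```

```text
time_s: 11.9
position: [0.6022, 0.25, 0.0688]
tool_rot: [[-0.337, 0.941, 0.01], [0.941, 0.337, -0.0], [-0.004, 0.01, -1.0]]
contact_force: [0.2, 0.1, -0.3]
gripper_width: 0.0847
t 11.95 pos [0.6022 0.25   0.0688] yawY 19.7 tilt 0.588 w 0.0850 F [ 0.06  0.31 -0.41]
shift cm [ -0.02   0.06 -11.12] turn rad -0.005 dist cm 11.1
```

View pics/w11.png

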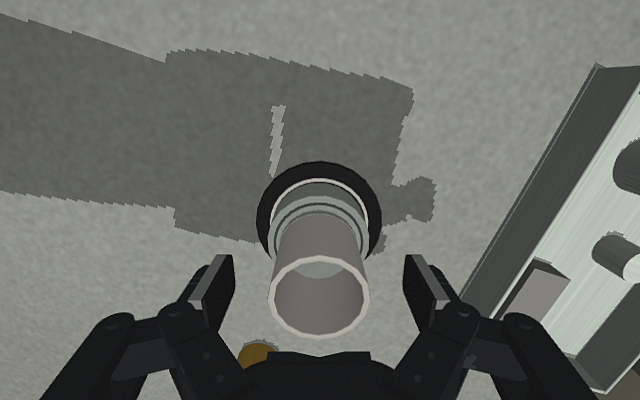

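```bash
python3 -m crank '[[8.5,0,0,-1,0],[8.5,0,0,-3,0],[8.5,0,0,-6,0],[8.5,0,0,-9,0],[8.5,0,0,-11,0],[8.5,0,0,-11.5,0],[8.5,0,0,-11.5,0],[8.5,0,0,-11.5,0]]'; python3 -c "
from h import *
f=snap('wrist','w12');g=snap('scene','s12');crop(g,'s12c',340,150,490,270,5)
want(.4585,-.100,.18,-45.5)"
```

```text
time_s: 12.62
position: [0.6005, 0.2499, 0.1831]
tool_rot: [[-0.337, 0.941, 0.009], [0.941, 0.337, -0.0], [-0.004, 0.009, -1.0]]
contact_force: [0.4, 0.7, -0.7]
gripper_width: 0.0852
t 12.72 pos [0.5997 0.2497 0.1813] yawY 19.7 tilt 0.358 w 0.0847 F [-0.53 -0.46  0.13]
shift cm [-28.16 -25.09   0.09] turn rad 1.138 dist cm 37.7
```

View pics/w12.png

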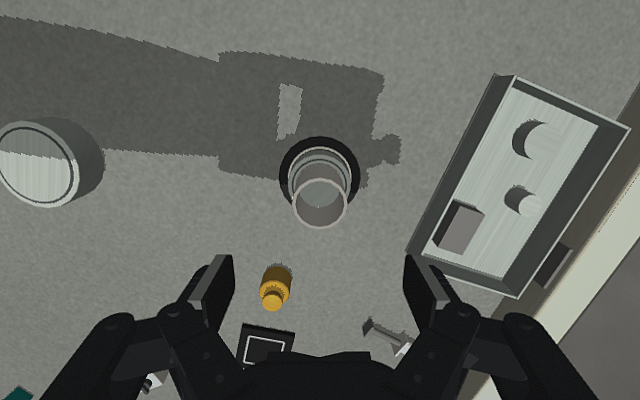

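View pics/s12c.png

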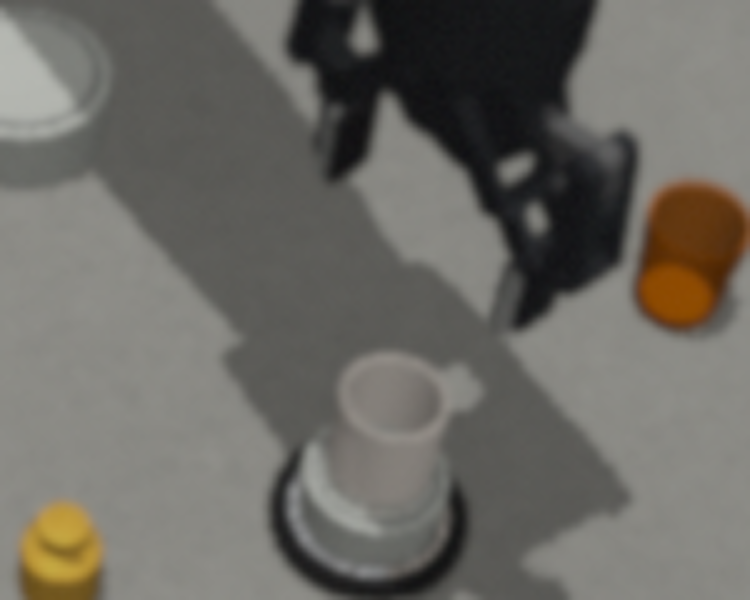

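```bash
python3 -m crank '[[8.5,-2,-1.8,0,0.12],[8.5,-5,-4.4,0,0.24],[8.5,-8,-7.1,0,0.36],[8.5,-11,-9.8,0,0.48],[8.5,-13.5,-12,0,0.6],[8.5,-15,-13.4,0,0.68],[8.5,-15.5,-13.8,0,0.7],[8.5,-15.5,-13.8,0,0.7]]'; python3 -c "
from h import *
want(.4585,-.100,.18,-45.5)"
```

```text
time_s: 13.38
position: [0.521, 0.0562, 0.1795]
tool_rot: [[0.35, 0.937, 0.003], [0.937, -0.35, -0.001], [0.0, 0.004, -1.0]]
contact_force: [0.4, -0.8, -0.1]
gripper_width: 0.0848
t 13.38 pos [0.521  0.0562 0.1795] yawY -20.5 tilt 0.203 w 0.0848 F [ 0.42 -0.78 -0.13]
shift cm [-16.82  -0.39  -0.05] turn rad 0.436 dist cm 16.8
```

```bash
python3 -m crank '[[8.5,-2,0,0,0.1],[8.5,-5,0,0,0.2],[8.5,-8.5,-0.2,0,0.3],[8.5,-12,-0.3,0,0.4],[8.5,-15,-0.4,0,0.44],[8.5,-16.5,-0.4,0,0.44],[8.5,-16.8,-0.4,0,0.44],[8.5,-16.8,-0.4,0,0.44]]'; python3 -m crank '[[8.5,0,0,0,0]]'; python3 -c "
from h import *
f=snap('wrist','w13')
want(.4585,-.100,.1,-45.5)"
```

```text
time_s: 14.05
position: [0.4588, -0.0996, 0.1791]
tool_rot: [[0.716, 0.698, 0.003], [0.698, -0.716, -0.0], [0.002, 0.002, -1.0]]
contact_force: [0.6, 0.3, -0.4]
gripper_width: 0.0853
time_s: 14.13
position: [0.4593, -0.0986, 0.1788]
tool_rot: [[0.715, 0.7, 0.003], [0.7, -0.715, 0.001], [0.002, 0.001, -1.0]]
contact_force: [0.8, -0.4, 0.2]
gripper_width: 0.0851
t 14.18 pos [ 0.4593 -0.0984  0.1787] yawY -45.6 tilt 0.164 w 0.0849 F [-0.28 -0.09  0.38]
shift cm [-0.19  0.04  7.87] turn rad -0.001 dist cm 7.9
```

View pics/w13.png

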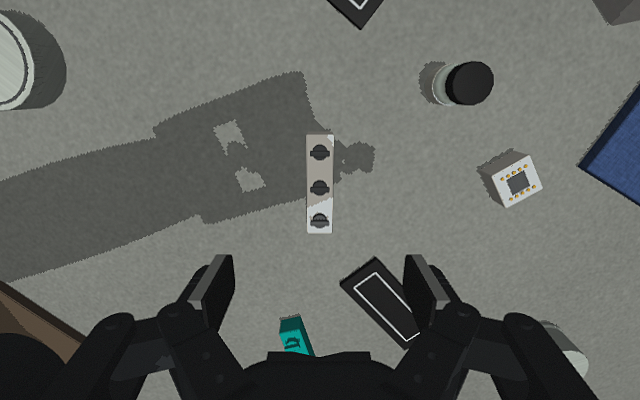

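Run:
```python
from h import *
f=load("w13")
q=onplane("wrist",[(306.5,134),(333.5,134),(332.5,233),(306.5,233)],.024,f)
print(q.round(4),q.mean(0).round(4)); d=q[0]+q[1]-q[2]-q[3];print(np.degrees(np.arctan2(d[1],d[0])))
for a,b in [(0,3),(1,2)]:
  d=q[a]-q[b];print(np.degrees(np.arctan2(d[1],d[0])),np.hypot(*d[:2]))
print("head",onplane("wrist",[(518,182)],.026,f).round(4))
c=lambda x0,y0,s,x,y:(x0+(x+.5)/s-.5,y0+(y+.5)/s-.5)
print(tri([("top",c(330,110,3.5,395,88),None),("wrist",(518,182),f),("scene",c(110,160,3.4,228,480),None)]))
```

```text
[[ 0.485  -0.0589  0.024 ]
 [ 0.5022 -0.0765  0.024 ]
 [ 0.4312 -0.1467  0.024 ]
 [ 0.4127 -0.1277  0.024 ]] [ 0.4578 -0.1025  0.024 ]
44.15591158312901
43.618381098697206 0.09983250907483834
44.69337021170281 0.09984585585124797
head [[ 0.5957 -0.2364  0.026 ]]
(array([ 0.59525839, -0.23416877,  0.02694873]), [np.float64(0.0008438009745600375), np.float64(0.0013002385640747752), np.float64(0.0009431810046049735)])
```

```bash
python3 -c "
from h import *
want(.458,-.1012,.03,-45.6)"
```

```text
t 14.18 pos [ 0.4593 -0.0984  0.1787] yawY -45.6 tilt 0.164 w 0.0849 F [-0.28 -0.09  0.38]
shift cm [-0.33  0.08 14.87] turn rad 0.000 dist cm 14.9
```

```bash
python3 -m crank '[[8,-0.1,0,3,0],[7,-0.3,0.1,6.5,0],[6,-0.3,0.1,10,0],[5,-0.3,0.1,12.5,0],[5,-0.3,0.1,14,0],[5,-0.3,0.1,14.7,0],[5,-0.3,0.1,14.9,0],[5,-0.3,0.1,14.9,0]]'; python3 -c "
from h import *
f=snap('wrist','w14')
want(.458,-.1012,.027,-45.6)"
```

```text
time_s: 14.85
position: [0.4588, -0.1005, 0.0298]
tool_rot: [[0.713, 0.701, 0.003], [0.701, -0.713, 0.001], [0.003, 0.001, -1.0]]
contact_force: [-0.6, -0.3, 0.5]
gripper_width: 0.0498
t 14.90 pos [ 0.4593 -0.1009  0.0306] yawY -45.5 tilt 0.240 w 0.0501 F [-0.28  0.63  0.21]
shift cm [-0.11 -0.07  0.36] turn rad 0.002 dist cm 0.4
```

View pics/w14.png

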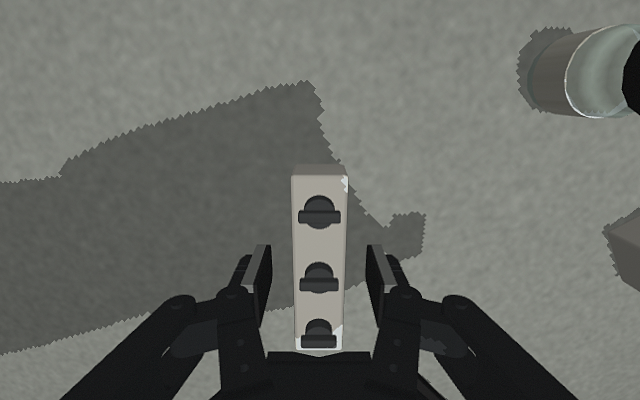

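```bash
python3 - <<'E'
from h import *
f=load("w14")
q=onplane("wrist",[(292,175),(347.5,175),(342,350),(296,350)],.024,f)
print(q.mean(0).round(4),((q-f["pos"])@f["rot"]).round(4).tolist(),((q.mean(0)-f["pos"])@f["rot"]).round(4))
E
python3 -m crank '[[5,0,-0.05,0.2,0],[4,0,-0.05,0.3,0],[3.2,0,-0.05,0.3,0],[2.2,0,-0.05,0.3,0],[2.2,0,-0.05,0.3,0],[2.2,0,-0.05,0.3,0]]' 30
```

```text
[ 0.4576 -0.1026  0.024 ] [[0.0477, -0.0115, 0.0059], [0.0477, 0.013, 0.0059], [-0.0524, 0.0132, 0.0057], [-0.0524, -0.0123, 0.0056]] [-0.0023  0.0006  0.0058]
time_s: 15.4
position: [0.4597, -0.1009, 0.0284]
tool_rot: [[0.714, 0.701, 0.006], [0.701, -0.714, -0.0], [0.004, 0.004, -1.0]]
contact_force: [0.2, -0.4, 3.8]
gripper_width: 0.0251
```

```bash
python3 -m crank '[[2.2,0,0,-1,0],[2.2,0,0,-3.5,0],[2.2,0,0,-7,0],[2.2,0,0,-10,0],[2.2,0,0,-11.5,0],[2.2,0,0,-12,0],[2.2,0,0,-12,0],[2.2,0,0,-12,0]]'; python3 -c "
from h import *
want(.408,-.2703,.148,-4.4)"
```

```text
time_s: 16.07
position: [0.4582, -0.1005, 0.1474]
tool_rot: [[0.714, 0.701, 0.004], [0.701, -0.714, 0.0], [0.003, 0.003, -1.0]]
contact_force: [0.3, 0.1, -1.3]
gripper_width: 0.0253
t 16.07 pos [ 0.4582 -0.1005  0.1474] yawY -45.5 tilt 0.239 w 0.0253 F [ 0.25  0.1  -1.33]
shift cm [-15.47   8.6   -0.08] turn rad -0.718 dist cm 17.7
```

```bash
python3 -m crank '[[2.2,-2,1.1,0,-0.1],[2.2,-5,2.8,0,-0.2],[2.2,-8,4.4,0,-0.32],[2.2,-11,6.1,0,-0.44],[2.2,-13.5,7.5,0,-0.56],[2.2,-15,8.4,0,-0.66],[2.2,-15.5,8.6,0,-0.72],[2.2,-15.5,8.6,0,-0.72]]'; python3 -m crank '[[2.2,0,0,0,0]]'; python3 -c "
from h import *
f=snap('wrist','w15')
want(.408,-.2703,.08,-4.4)"
```

```text
time_s: 16.73
position: [0.4062, -0.271, 0.1447]
tool_rot: [[0.076, 0.997, 0.001], [0.997, -0.076, 0.003], [0.004, 0.0, -1.0]]
contact_force: [-0.1, -0.7, -1.3]
gripper_width: 0.0256
time_s: 16.82
position: [0.4054, -0.2704, 0.143]
tool_rot: [[0.079, 0.997, -0.002], [0.997, -0.079, 0.006], [0.006, -0.002, -1.0]]
contact_force: [0.6, 1.1, -1.5]
gripper_width: 0.0255
t 16.87 pos [ 0.4051 -0.2699  0.1426] yawY -4.5 tilt 0.406 w 0.0254 F [ 0.05  0.28 -0.96]
shift cm [-0.05  0.31  6.26] turn rad -0.001 dist cm 6.3
```

View pics/w15.png

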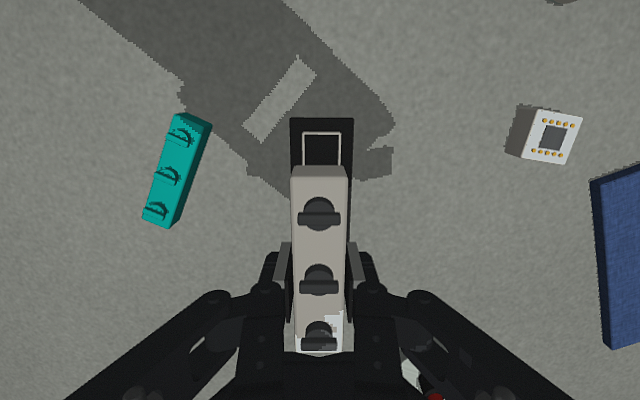

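Run:
```python
from h import *
f=load("w15")
crop(f,"w15c",270,100,370,180,7)
q=onplane("wrist",[(290,118.5),(354,118),(303.5,133),(340.5,133)],.008,f);print(q.round(4))
a=np.radians(85.6);u=np.array([np.cos(a),np.sin(a)])
print(q[:2,:2].mean(0)-.065*u,q[2:,:2].mean(0)-.0525*u)
d=q[1]-q[0];print(np.degrees(np.arctan2(d[1],d[0])),np.hypot(*d[:2]))
print("turq",onplane("wrist",[(205,125),(172,220),(175,170)],.024,f).round(4))
q=onplane("wrist",[(292,176),(347,176),(341,352),(296,352)],f["pos"][2]-.005,f)
print("bar",((q-f["pos"])@f["rot"]).round(4).tolist())
```

```text
[[ 0.3854 -0.2063  0.008 ]
 [ 0.4387 -0.2101  0.008 ]
 [ 0.3955 -0.2192  0.008 ]
 [ 0.4268 -0.2216  0.008 ]]
[ 0.40709073 -0.27303938] [ 0.40712915 -0.27275101]
-4.114823529731971 0.05345796183464261
turq [[ 0.3192 -0.2046  0.024 ]
 [ 0.2735 -0.2831  0.024 ]
 [ 0.2868 -0.2387  0.024 ]]
bar [[0.0477, -0.0126, 0.0053], [0.0477, 0.0116, 0.0053], [-0.0526, 0.0114, 0.0047], [-0.0526, -0.0134, 0.0047]]
```

View pics/w15c.png

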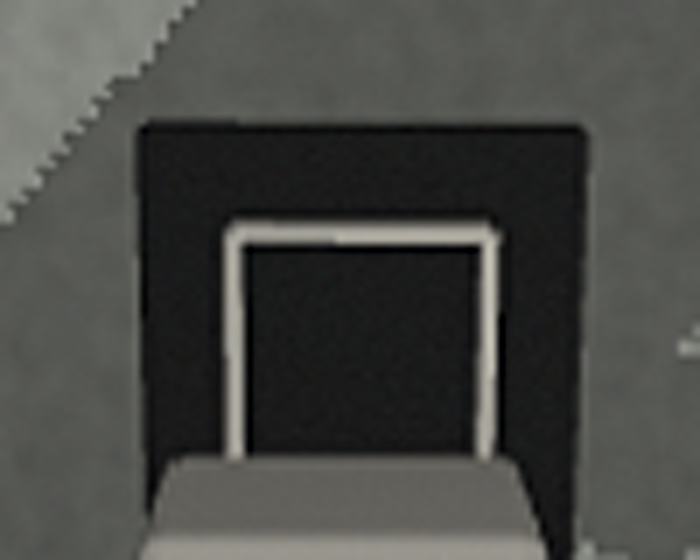

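```bash
python3 -c "
from h import *
want(.4079,-.2700,.042,-4.4)"
```

```text
t 16.87 pos [ 0.4051 -0.2699  0.1426] yawY -4.5 tilt 0.406 w 0.0254 F [ 0.05  0.28 -0.96]
shift cm [-0.05  0.31 10.06] turn rad -0.001 dist cm 10.1
```

```bash
python3 -m crank '[[2.2,0,0.2,2,0],[2.2,0,0.3,4.5,0],[2.2,0,0.3,7,0],[2.2,0,0.3,8.7,0],[2.2,0,0.3,9.6,0],[2.2,0,0.3,9.9,0],[2.2,0,0.3,9.9,0],[2.2,0,0.3,9.9,0]]'; python3 -c "
from h import *
f=snap('wrist','w16')
want(.4079,-.2700,.0365,-4.4)"
```

```text
time_s: 17.53
position: [0.4085, -0.2697, 0.0444]
tool_rot: [[0.078, 0.997, -0.001], [0.997, -0.078, 0.006], [0.006, -0.002, -1.0]]
contact_force: [-0.0, -0.6, -1.0]
gripper_width: 0.0251
t 17.58 pos [ 0.4087 -0.2701  0.0448] yawY -4.5 tilt 0.286 w 0.0250 F [-0.1  -0.41 -1.65]
shift cm [-0.   -0.08  0.83] turn rad -0.001 dist cm 0.8
```

View pics/w16.png

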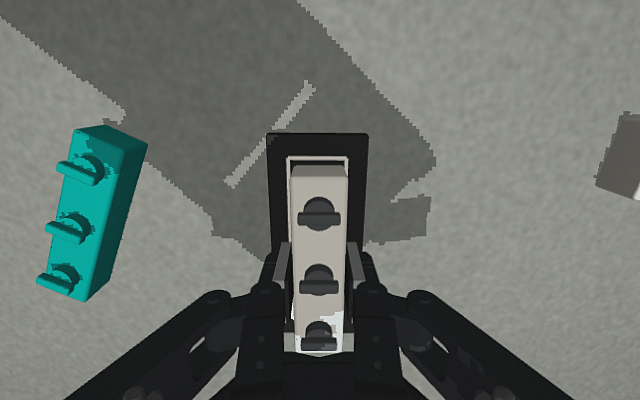

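```bash
python3 -m crank '[[2.2,0,-0.05,0.3,0],[2.2,0,-0.05,0.55,0],[2.2,0,-0.05,0.75,0],[2.2,0,-0.05,0.85,0],[2.2,0,-0.05,0.85,0],[2.2,0,-0.05,0.85,0]]'
```

```text
time_s: 18.08
position: [0.4083, -0.2701, 0.0364]
tool_rot: [[0.078, 0.997, -0.001], [0.997, -0.078, 0.005], [0.005, -0.001, -1.0]]
contact_force: [-0.3, -0.4, 0.4]
gripper_width: 0.0249
```

```bash
python3 -m crank '[[2.2,0,0,0.04,0],[2.2,0,0,0.06,0]]'; python3 -m crank '[[2.8,0,0,0,0],[3.2,0,0,0,0],[4,0,0,0,0],[4.5,0,0,0,0],[4.5,0,0,-0.5,0],[4.5,0,0,-2,0],[4.5,0,0,-4,0],[4.5,0,0,-5,0]]';  python3 -m crank '[[4.5,0,0,-2,0],[5,0,0,-5,0],[6,0,0,-7,0],[6,0,0,-7,0],[6,0,0,-7,0]]'; python3 -c "
from h import *
f=snap('wrist','w17')
want(.5955,-.2345,.18,-12.5)"
```

```text
time_s: 18.25
position: [0.4083, -0.2701, 0.0364]
tool_rot: [[0.078, 0.997, -0.001], [0.997, -0.078, 0.005], [0.005, -0.002, -1.0]]
contact_force: [-2.3, 1.6, 6.4]
gripper_width: 0.0254
time_s: 18.92
position: [0.4091, -0.2711, 0.0884]
tool_rot: [[0.078, 0.997, 0.001], [0.997, -0.078, 0.003], [0.003, 0.001, -1.0]]
contact_force: [0.1, -0.0, 0.0]
gripper_width: 0.0451
time_s: 19.33
position: [0.4098, -0.272, 0.16]
tool_rot: [[0.078, 0.997, 0.004], [0.997, -0.078, 0.001], [0.001, 0.003, -1.0]]
contact_force: [0.6, -0.1, -0.3]
gripper_width: 0.0601
t 19.38 pos [ 0.409  -0.2712  0.1584] yawY -4.5 tilt 0.185 w 0.0601 F [-0.41 -0.1  -0.32]
shift cm [ 5.12 18.31 -2.13] turn rad 0.140 dist cm 19.1
```

View pics/w17.png

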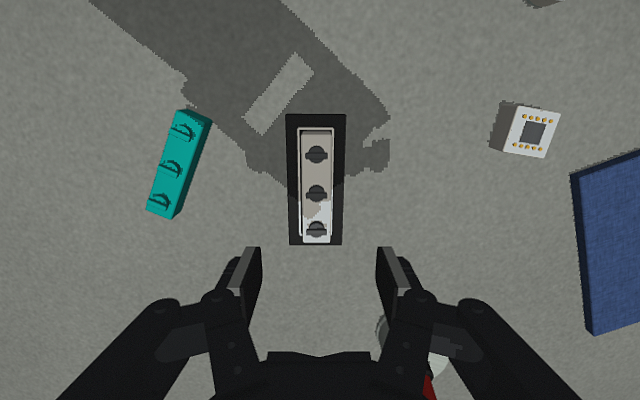

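```bash
python3 - <<'E'
from h import *
f=load("w17");P=cloud("wrist",f)
print(P[180,575:600:8].round(3).tolist(),P[320,600].round(3))
E
python3 -m crank '[[6,0.5,2,-0.3,0.04],[6,1.3,5,-1,0.1],[6,2.3,8.5,-1.7,0.14],[6,3.3,12,-2.1,0.14],[6,4.2,15,-2.1,0.14],[6,4.8,17.3,-2.1,0.14],[6,5.1,18.3,-2.1,0.14],[6,5.1,18.3,-2.1,0.14]]';python3 -m crank '[[6,0,0,0,0]]'; python3 -c "
from h import *
f=snap('wrist','w18')
want(.5955,-.2345,.03,-12.5)"
```

```text
[[0.658, -0.288, 0.01], [0.66, -0.286, 0.016], [0.669, -0.287, 0.015], [0.677, -0.287, 0.016]] [ 0.719 -0.458  0.017]
time_s: 20.05
position: [0.596, -0.2336, 0.1774]
tool_rot: [[0.214, 0.977, -0.002], [0.977, -0.214, 0.005], [0.004, -0.003, -1.0]]
contact_force: [-0.3, 0.8, -0.5]
gripper_width: 0.06
time_s: 20.13
position: [0.595, -0.2335, 0.1759]
tool_rot: [[0.214, 0.977, -0.004], [0.977, -0.214, 0.006], [0.005, -0.006, -1.0]]
contact_force: [0.2, 0.0, -0.4]
gripper_width: 0.0599
t 20.18 pos [ 0.5945 -0.2333  0.1754] yawY -12.4 tilt 0.473 w 0.0598 F [-0.98  0.5  -0.74]
shift cm [-0.17  0.22 14.54] turn rad 0.002 dist cm 14.5
```

View pics/w18.png

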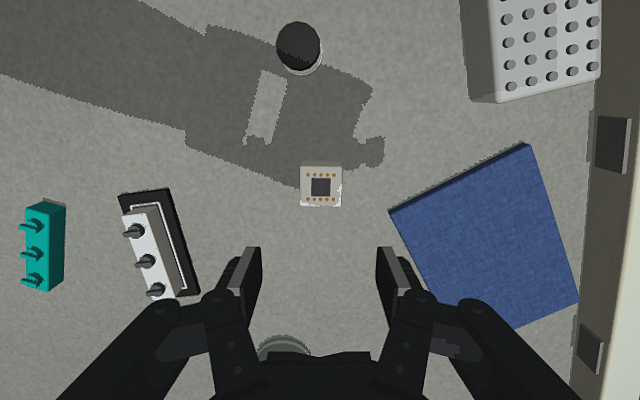

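Run:
```python
from h import *
f=load("w18")
crop(f,"w18c",290,150,350,220,8)
print("mat",onplane("wrist",[(388,212),(526,142)],.016,f).round(4))
print("chip",onplane("wrist",[(320.5,187)],.026,f).round(4))
```

```text
mat [[ 0.6554 -0.2795  0.016 ]
 [ 0.7942 -0.2368  0.016 ]]
chip [[ 0.5948 -0.236   0.026 ]]
```

View pics/w18c.png

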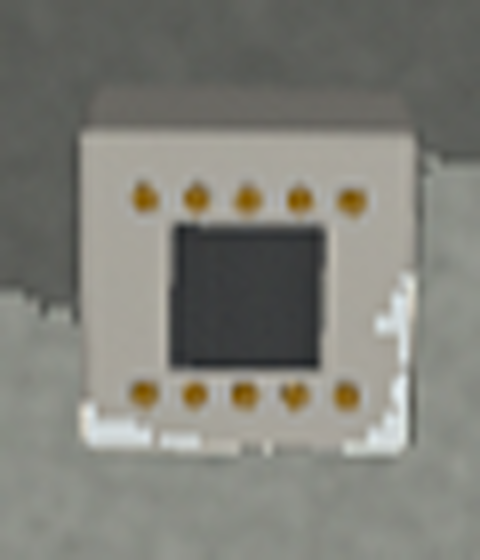

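```bash
python3 -m crank '[[6,-0.1,0.1,3,0],[6,-0.2,0.1,6.5,0],[6,-0.2,0.1,10,0],[6,-0.2,0.1,12.5,0],[6,-0.2,0.1,14,0],[6,-0.2,0.1,14.7,0],[6,-0.2,0.1,14.8,0],[6,-0.2,0.1,14.8,0]]'; python3 -c "
from h import *
f=snap('wrist','w19')
want(.5953,-.2348,.025,-12.0)"
```

```text
time_s: 20.85
position: [0.5946, -0.2352, 0.0285]
tool_rot: [[0.215, 0.977, -0.004], [0.977, -0.215, 0.006], [0.005, -0.005, -1.0]]
contact_force: [-0.2, 0.2, 0.5]
gripper_width: 0.06
t 20.90 pos [ 0.5953 -0.2354  0.0294] yawY -12.4 tilt 0.304 w 0.0604 F [ 0.52 -0.03  0.28]
shift cm [ 0.06 -0.01  0.44] turn rad -0.007 dist cm 0.4
```

View pics/w19.png

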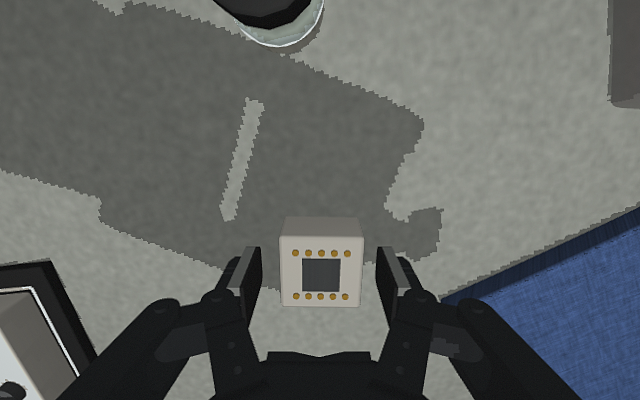

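```bash
python3 -m crank '[[6,0,0.05,0.3,-0.01],[5,0,0.05,0.4,-0.01],[4.5,0,0.05,0.4,-0.01],[3.5,0,0.05,0.4,-0.01],[3.5,0,0.05,0.4,-0.01],[3.5,0,0.05,0.4,-0.01],[3.5,0,0.05,0.4,-0.01]]' 30;python3 - <<'E'
from h import *
f=load("w19")
q=onplane("wrist",[(280,236),(363,236),(359,305.5),(281.5,306)],.026,f);print(((q.mean(0)-f["pos"])@f["rot"]).round(4),q.mean(0).round(4))
E
```

```text
time_s: 21.48
position: [0.5965, -0.2358, 0.0264]
tool_rot: [[0.205, 0.979, -0.001], [0.979, -0.205, 0.004], [0.004, -0.002, -1.0]]
contact_force: [-0.2, 0.7, 5.0]
gripper_width: 0.0394
[0.0001 0.0003 0.0025] [ 0.595  -0.2351  0.026 ]
```

```bash
python3 -m crank '[[3.5,0,0,-1,0],[3.5,0,0,-3.5,0],[3.5,0,0,-7,0],[3.5,0,0,-10.5,0],[3.5,0,0,-13.5,0],[3.5,0,0,-15,0],[3.5,0,0,-15.3,0],[3.5,0,0,-15.3,0]]'; python3 -c "
from h import *
want(.6135,.0075,.178,5.1)"
```

```text
time_s: 22.15
position: [0.5968, -0.2365, 0.1805]
tool_rot: [[0.205, 0.979, 0.001], [0.979, -0.205, 0.003], [0.003, 0.0, -1.0]]
contact_force: [0.1, 0.2, -2.3]
gripper_width: 0.0394
t 22.15 pos [ 0.5968 -0.2365  0.1805] yawY -11.8 tilt 0.176 w 0.0394 F [ 0.08  0.21 -2.34]
shift cm [24.23 -3.37  0.33] turn rad -0.295 dist cm 24.5
```

```bash
python3 -m crank '[[3.5,2.5,-0.4,0,-0.05],[3.5,6,-0.9,0,-0.1],[3.5,10,-1.4,0,-0.16],[3.5,14,-2,0,-0.22],[3.5,18,-2.5,0,-0.27],[3.5,21.5,-3,0,-0.295],[3.5,23.6,-3.3,0,-0.295],[3.5,24.2,-3.4,0,-0.295]]';python3 -m crank '[[3.5,0.2,0,0,0],[3.5,0.2,0,0,0]]'; python3 -c "
from h import *
f=snap('wrist','w20')
want(.6135,.0075,.1,5.1)"
```

```text
time_s: 22.82
position: [0.6112, 0.0112, 0.1779]
tool_rot: [[-0.092, 0.996, -0.005], [0.996, 0.092, 0.005], [0.005, -0.005, -1.0]]
contact_force: [-0.4, 0.3, -0.5]
gripper_width: 0.0392
time_s: 22.98
position: [0.6094, 0.0137, 0.1751]
tool_rot: [[-0.093, 0.996, -0.01], [0.996, 0.093, 0.005], [0.006, -0.01, -1.0]]
contact_force: [-0.7, -0.5, -0.9]
gripper_width: 0.0394
t 23.03 pos [0.6098 0.0127 0.1758] yawY 5.3 tilt 0.587 w 0.0392 F [ 0.59 -0.05 -1.01]
shift cm [-0.6   0.38  7.57] turn rad 0.003 dist cm 7.6
```

View pics/w20.png

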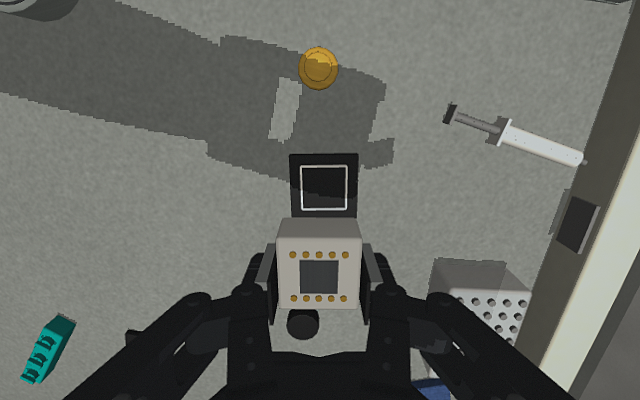

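Run:
```python
from h import *
f=load("w20")
crop(f,"w20c",280,140,370,230,7)
for z,u in [(.008,[(289.5,154),(357.5,153.5),(356,216),(291.5,217)]),(.008,[(301,166.5),(346.5,166),(346.5,209),(301.5,210)])]:
    q=onplane("wrist",u,z,f);print(q.mean(0).round(4)); d=q[1]-q[0];print(np.degrees(np.arctan2(d[1],d[0])),np.hypot(*d[:2]))
print("vial cap",onplane("wrist",[(303,324)],.065,f))
```

```text
[0.6123 0.0075 0.008 ]
5.852113996734781 0.06622146355066989
[0.6128 0.0052 0.008 ]
6.0923739623099875 0.0448918996337974
vial cap [[ 0.60410294 -0.11537701  0.065     ]]
```

View pics/w20c.png

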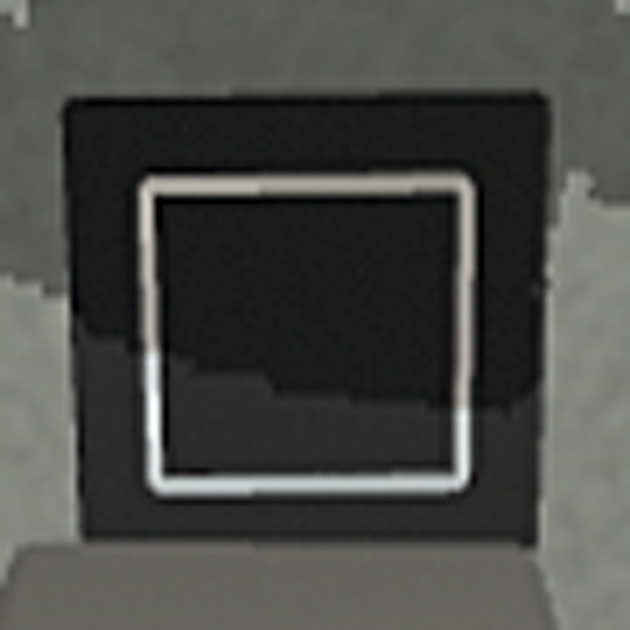

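```bash
python3 -c "
from h import *
want(.6132,.0065,.042,5.5)"; python3 -m crank '[[3.5,-0.3,0.2,2,0],[3.5,-0.7,0.35,5,0],[3.5,-0.7,0.35,8.5,0],[3.5,-0.7,0.35,11,0],[3.5,-0.7,0.35,12.6,0],[3.5,-0.7,0.35,13.2,0],[3.5,-0.7,0.35,13.2,0],[3.5,-0.7,0.35,13.2,0]]'; python3 -c "
from h import *
f=snap('wrist','w21')
want(.6132,.0065,.0345,5.5)"
```

```text
t 23.03 pos [0.6098 0.0127 0.1758] yawY 5.3 tilt 0.587 w 0.0392 F [ 0.59 -0.05 -1.01]
shift cm [-0.73  0.39 13.37] turn rad -0.004 dist cm 13.4
time_s: 23.7
position: [0.6133, 0.0057, 0.0442]
tool_rot: [[-0.091, 0.996, -0.008], [0.996, 0.091, 0.005], [0.005, -0.008, -1.0]]
contact_force: [0.1, -0.8, -0.6]
gripper_width: 0.0392
t 23.75 pos [0.6139 0.0058 0.0451] yawY 5.2 tilt 0.447 w 0.0392 F [ 0.65 -0.15 -1.29]
shift cm [ 0.07 -0.06  1.06] turn rad -0.005 dist cm 1.1
```

View pics/w21.png

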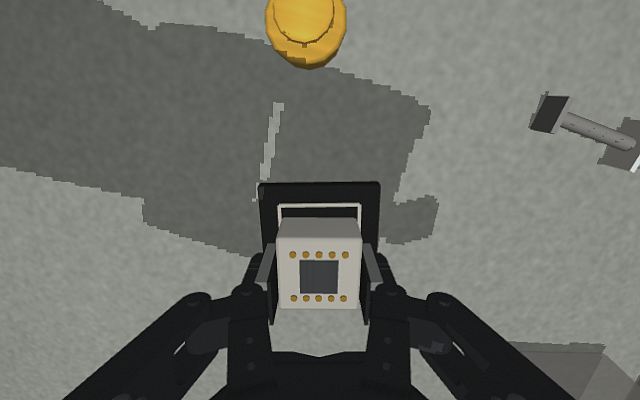

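```bash
python3 -m crank '[[3.5,0.05,-0.05,0.3,0],[3.5,0.05,-0.05,0.6,0],[3.5,0.05,-0.05,0.85,0],[3.5,0.05,-0.05,1,0],[3.5,0.05,-0.05,1.05,0],[3.5,0.05,-0.05,1.05,0],[3.5,0.05,-0.05,1.05,0]]'
```

```text
time_s: 24.33
position: [0.6134, 0.0064, 0.0347]
tool_rot: [[-0.091, 0.996, -0.006], [0.996, 0.091, 0.004], [0.005, -0.006, -1.0]]
contact_force: [-0.3, 0.4, -1.8]
gripper_width: 0.0394
```

```bash
python3 -m crank '[[3.5,0,0,0.06,0],[3.5,0,0,0.1,0],[3.5,0,0,0.1,0]]'
```

```text
time_s: 24.58
position: [0.6135, 0.0064, 0.0345]
tool_rot: [[-0.092, 0.996, -0.006], [0.996, 0.092, 0.004], [0.005, -0.006, -1.0]]
contact_force: [-3.4, -0.8, 4.6]
gripper_width: 0.0393
```

```bash
python3 -m crank '[[4.2,0,0,0,0],[4.6,0,0,0,0],[5.5,0,0,0,0],[6,0,0,0,0],[6,0,0,-0.5,0],[6,0,0,-2,0],[6,0,0,-5,0],[6,0,0,-8,0]]';  python3 -m crank '[[6,0,0,-3,0],[6,0,0,-6,0],[6,0,0,-8,0],[6,0,0,-9,0],[6,0,0,-9,0],[6,0,0,-9,0]]'; python3 -c "
from h import *
f=snap('wrist','w22');g=snap('top','t22')
crop(g,'t22a',230,100,380,180,5.3);crop(g,'t22b',380,150,520,270,5)
want(.45,.0,.3,5.1)"
```

```text
time_s: 25.25
position: [0.6128, 0.0062, 0.114]
tool_rot: [[-0.091, 0.996, -0.01], [0.996, 0.092, 0.005], [0.006, -0.01, -1.0]]
contact_force: [1.8, 0.2, 0.6]
gripper_width: 0.0601
time_s: 25.75
position: [0.6135, 0.0058, 0.2036]
tool_rot: [[-0.091, 0.996, -0.01], [0.996, 0.091, 0.005], [0.006, -0.01, -1.0]]
contact_force: [-0.1, -0.4, -0.1]
gripper_width: 0.0601
t 25.85 pos [0.6125 0.0059 0.2015] yawY 5.2 tilt 0.873 w 0.0604 F [-0.31 -0.27 -0.74]
shift cm [  0.96 -16.37  -9.63] turn rad 0.003 dist cm 19.0
```

View pics/w22.png

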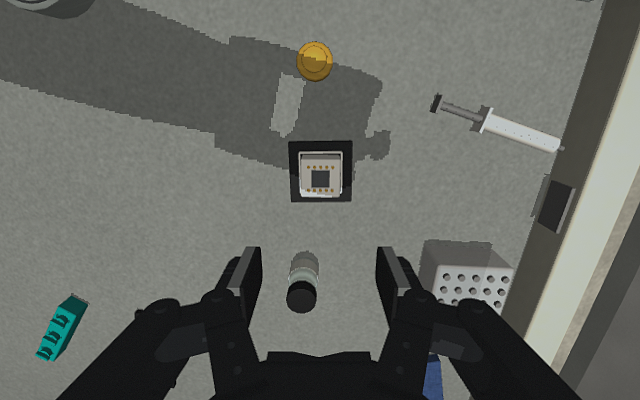

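View pics/t22a.png

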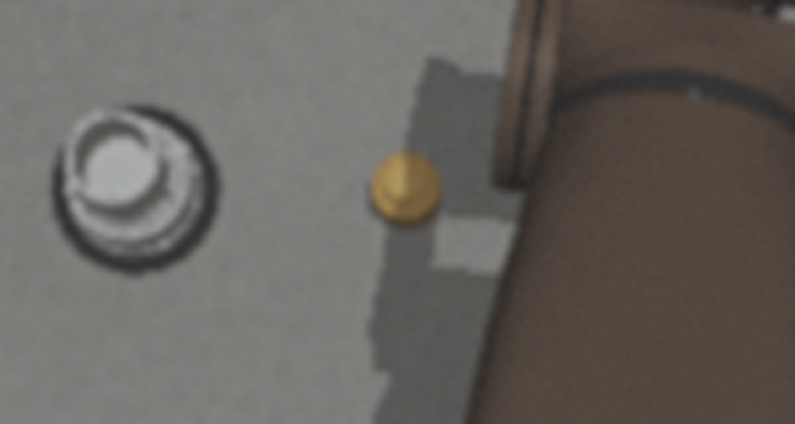

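View pics/t22b.png

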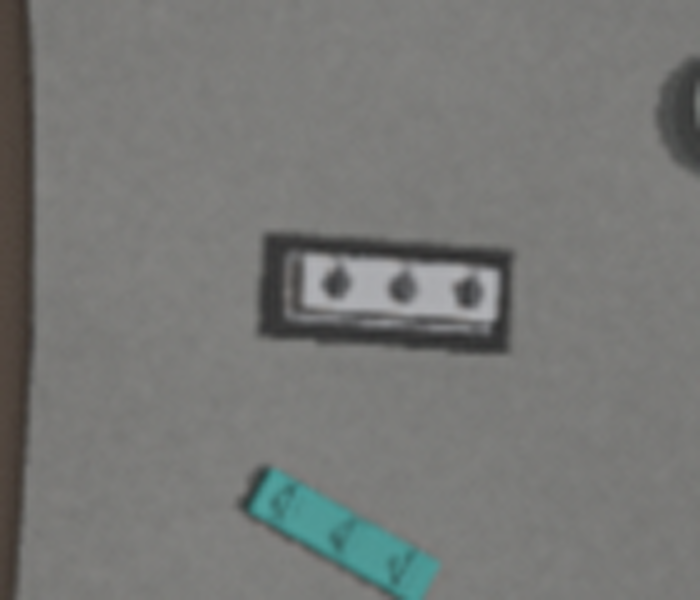

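Run:
```python
from h import *
c=lambda x0,y0,s,x,y:(x0+(x+.5)/s-.5,y0+(y+.5)/s-.5)
def m(n,cam,pts,z,f=None):
    q=onplane(cam,pts,z,f);d=q[1]-q[0];print(n,q.mean(0).round(4),"ang %.1f"%np.degrees(np.arctan2(d[1],d[0])))
b=lambda *P:[c(380,150,5,*p) for p in P]
m("bar","top",b((303,252),(501,267),(496,323),(301,308)),.032)
m("lpad","top",b((265,234),(513,251),(508,352),(261,336)),.008)
f=load("w17")
m("bar w","wrist",[(303,131),(332,131),(331,242),(302,242)],.032,f)
m("lpad w","wrist",[(286,114.5),(345.5,114.5),(342,244),(289,244)],.008,f)
f=load("w22")
crop(f,"w22c",280,130,360,210,7.5)
f=load("w12");crop(f,"w12c",270,130,370,240,5.4)
```

```text
bar [ 0.408  -0.2702  0.032 ] ang -94.9
lpad [ 0.4063 -0.2702  0.008 ] ang -94.5
bar w [ 0.4078 -0.2705  0.032 ] ang -4.5
lpad w [ 0.4063 -0.2721  0.008 ] ang -4.5
```

View pics/w22c.png

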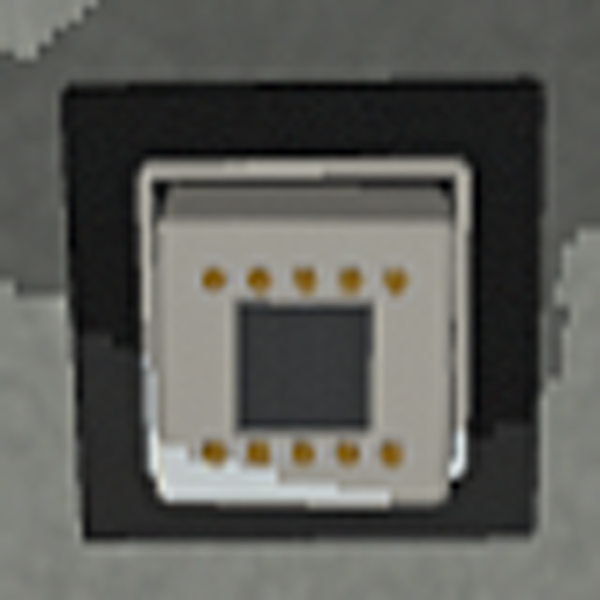

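View pics/w12c.png

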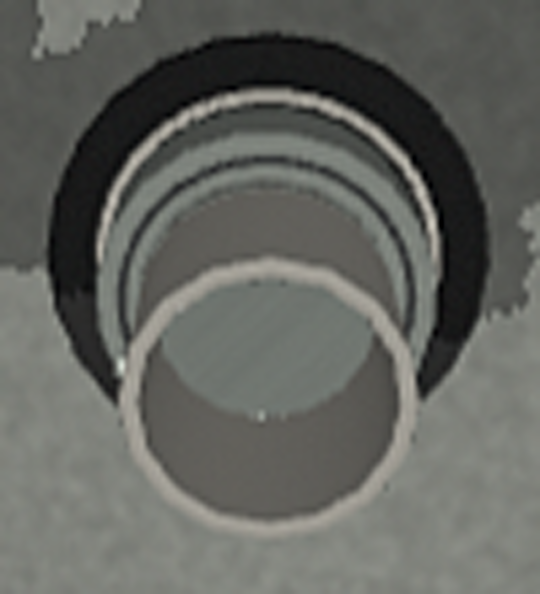

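```bash
python3 -m crank '[[6,0,0,0,0],[6,0,0,0,0],[6,0,0,0,0]]'
python3 - <<'E'
from h import *
c=lambda x0,y0,s,x,y:(x0+(x+.5)/s-.5,y0+(y+.5)/s-.5)
f=load("w12")
print("bath",onplane("wrist",[c(270,130,5.4,268.5,397)],.084,f).round(4))
for u in [(98,268),(438,268)]: print("stand edge",onplane("wrist",[c(270,130,5.4,*u)],.034,f).round(4))
g=load("w22")
print("head",onplane("wrist",[c(280,130,7.5,305,360)],.034,g).round(4),"spad",onplane("wrist",[c(280,130,7.5,*p) for p in [(63,88),(543,82),(535,533),(84,540)]],.008,g).mean(0).round(4))
o=ctrl.get_obs();print(o["time_s"],o["position"],o["contact_force"],abs(o["joint_velocities"]).max())
snap("scene","sfin")
E
```

```text
time_s: 26.1
position: [0.6118, 0.0061, 0.1997]
tool_rot: [[-0.091, 0.996, -0.017], [0.996, 0.091, 0.006], [0.008, -0.016, -1.0]]
contact_force: [-0.4, -0.2, -0.4]
gripper_width: 0.0599
bath [[0.601  0.2495 0.084 ]]
stand edge [[0.572  0.2445 0.034 ]]
stand edge [[0.6277 0.2642 0.034 ]]
head [[0.6123 0.0075 0.034 ]] spad [0.6124 0.0067 0.008 ]
26.1 [0.6117885  0.00605584 0.19970275] [-0.37820089 -0.20963795 -0.38777023] 0.011273625643521072
```

View pics/sfin.png

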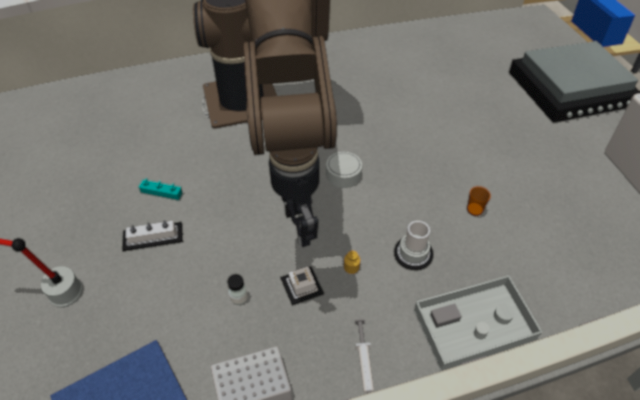

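The final scene view shows everything in place: bath on stand at (416,240), headstage at (302,283) and manifold at (152,233). The bystanders look where they were at the start, with the vial at (237,290), weight at (352,261) and jar at (478,201).

```bash
python3 -c "
from cell import ctrl
print(ctrl.job_done())"
```

```text
the job is handed in; nothing more can be done
None
```

I set the smaller stand in the circle on the round pad and put the bath upright on top of it. I then put the white manifold on the long pad and the headstage on the square pad. Each part was lowered to contact before release. I handed the job in at about 26 s; no verdict is reported.

My last checks, all from camera images:

| Part | Distance from target centre | Angle to outline |
|---|---|---|
| Bath on stand | about 1 mm across the jaws; along the tool's x axis judged only by eye | – |
| Stand on round pad | about 1 mm, measured when it was set down; afterwards seen ringed by the drawn circle | – |
| Headstage on square pad | about 1 mm | less than 1° |
| Manifold on long pad | about 2 mm | less than 1° |

- **Bystanders:** the vial, weight and jar look unmoved in the last scene view. I did not re-measure them.
- **Disagreements:** the cameras differed by 1–4 mm on absolute positions, within 1–2 mm once several views were combined. I used compromise values for the targets.
- **Tool tilt:** the tool leaned 0.2–0.9° from vertical at times during the moves. I saw no effect on the parts once they were set down.

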